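# Close a solenoid into its bench test box

### The arm

A 6-joint arm with a two-finger parallel gripper is mounted at the origin on a cart in front of the work surface, level with it; the furniture and walls round the work are solid. World frame = base frame: x ahead of the robot, y to its left, z up, the work surface at z = 0. Lengths are in m, angles in rad, forces in N, time in s.
With the tool pointing down it reaches from about 0.375 to 0.975 m from the base axis. Payload 3.8 kg.
Tool frame: the origin (TCP) lies at the very end of the fingers, on their centre line; the grasp point (between the pads) lies 19 mm behind it; z points along the fingers, y is the direction in which the jaws open and shut (so a half turn about z gives the same grasp; the last joint's range is limited). The gripper opens to 85 mm and grips with 20 to 120 N. Pads are 22 mm wide; open, the fingers measure 114 mm over their backs; the gripper's body (76 mm by 85 mm) begins 54 mm behind the grasp point. The pads swing forward as they close: fully open they stand 13 mm farther back than shut.
Start: joints at [1.176, 0.264, 1.604, -0, 1.274, -0.037], TCP at [0.236, 0.632, 0.231] pointing down, gripper open.
Joint ranges: [-2.63, 2.63], [-0.94, 2.18], [0.31, 2.57], [-1.31, 4.45], [0, 2.66], [-2.55, 2.55]. Speed limits (rad/s): [2.57, 2.57, 3.14, 3.14, 3.14, 3.14].

### API

Orientations are given as a rotation vector (axis times angle).
In Python, from workcell import bot, read_camera, finish_job gives the robot as it stands. The module is installed in compiled form; this text tells all that it offers.
- The arm moves only by the tool servo_tool, never from a script. Its argument "targets" is text: rows parted by semicolons, each of 7 numbers parted by spaces: the turn, a rotation vector about the tool's x, y, z in rad, then the shift along the tool's x, y, z in mm, then the finger opening in mm, from 0 to 85.4. In form: wx wy wz x y z gripper; .... A call has 1 to 8 rows; each row shifts and turns the pose as measured when the row begins, along the tool's axes as they then stand; what a row does not reach is not made up. A row lasts 1/12 s, in which the tool goes at most 41.7 mm and 7.16 degrees, less where a joint would pass 70% of its speed; a pose out of reach is approached as far as the arm can. A call is refused whole if a number of a shift passes 41.7 or a number of a turn 0.125, either way. A call with a gripper value outside its range is refused whole. The fingers move at their own pace and stop on an object; "newtons" is the grip in N (left out, the last holds). Time passes only in rows, so rows that do not move let the fingers close. It gives the time, the measured TCP pose, the force and the opening at its end, in the units of the state.
- bot.read_state(): the state, without advancing time (a new reading comes with each control period).
- read_camera(name): name is "side" or "top"; returns a dict with "image" (420x560x3 uint8, red, green, blue), "mtx" (3x3 intrinsics, pixels), "eye" and "orientation" of the camera in the world. Camera axes: x right, y up, looking along -z (the intrinsics and any distortion apply to the point x, -y, -z); pixel columns grow to the right and rows downward; lengths in m; the calibration is good to about 2 mm. A picture is of the moment at which its call begins. There is no depth.
- finish_job(): hands the job in, once; it reports no verdict.
The state is a dict: "time": time; "q": joint angles; "joint_vel": joint speeds; "joint_torque": joint torques, N m; "tool_pos": TCP position; "tcp_rot": TCP orientation; "wrist_force": force on the tool from outside, world axes, zero at the start; "torque": the same for the moment, N m; "width": opening from 0.0 (shut) to 1.0 (fully open).
Only numpy, scipy, OpenCV 4.12 (cv2) and the standard library are available. Lean on these libraries where they do the work, as an engineer would, in place of code of your own. Each camera call takes 0.05 s, during which the arm holds its last target.

### The job

Stand the loose solenoid upright on the floor of the open steel test box and let go of it. Then close the box with its cover: hook the cover's tongue fully under the box's lip and press the opposite edge down until the spring catch has snapped over it, so that the cover lies flat on the rim. Leave the solder reel, the coils and the pliers where they are.

Things in the scene. Friction and masses are not known exactly. Their poses are not given: they have to be found in the camera images.
- test_box: Open grey steel box screwed to the bench, 150 (x) x 116 (y) x 112 mm (z); walls and floor 6 mm, so the inside is 138 x 104 mm. Origin: centre of its underside, z up. Its lip with the slot is on the -x wall (nearer the robot), the spring catch on the +x wall. It does not move when pushed.
- slot (a point): Middle of the slot's mouth, under the steel lip on the box's -x wall: 63 mm from the box centre in -x, 117 mm high. The slot opens towards +x; 78 mm wide (y), 10 mm high (from the rim at 112 to 122 mm), 12 mm deep to a solid end. The lip's roof is 5 mm thick, its top at 127 mm.
- cover: Loose grey steel plate, 4 mm thick, 112 mm wide (y), 146 mm long (x) with its tongue at -x; 0.2 to 0.4 kg. Origin: centre of the underside, z up. It starts flat on the bench, tongue roughly towards the robot. Closed, its frame lies on the box's, 112 mm higher (2 mm play). It goes in only tilted, tongue end low by 10 to 20 degrees; then the plain end swings down.
- tongue (a point): Middle of the tip of the cover's tongue: 73 mm from the cover's centre in -x, 2 mm above the underside. The tongue is the narrow end of the plate, 70 mm wide, 12 mm long, 4 mm thick. The plain edge lies at +73 mm.
- handle (a point): Middle of the cover's black bar handle, 20 mm above the underside over the plate's centre. The bar runs along the cover's y: 60 mm long, 14 mm thick (x), from the plate (4 mm) to 36 mm above the underside. Grip it across its 14 mm.
- catch (a joint): Slide of the spring catch, m: 0 = out over the cover (rest), up to 0.013 pushed back, away from the box. Spring 3.2 N at rest, 5.8 N pushed right back. Its upper face is a ramp on which the plain edge rests (cover tilted some 4 to 7 degrees); about 4 to 12 N down at that edge drives the catch back 4 to 7 mm, then it snaps out over the cover. Its top is 138 mm above the bench.
- catch_nose (a point): Lower tip of the catch's ramp, middle of its 44 mm width: with the catch out, 66 mm from the box centre in +x, 118.5 mm above the bench. From here the ramp rises 18 mm and leans 12 mm away from the box.
- solenoid: Loose dark brown solenoid body standing on its disc: disc 70 mm across and 30 mm high, above it a tube 38 mm across, centred about 2 mm to the body's -y of the disc's axis, to 99 mm height; 0.3 to 0.55 kg. Origin: centre of the underside, z up along the tube. Grasp the tube
- reel: Bystander: solder reel, 57 mm across, 40 mm high; origin on the bench under it. Not to be moved
- coil_a: Bystander: wound coil, 45 x 47 x 56 mm; origin on the bench under it. Not to be moved
- coil_b: Bystander: wound coil, 50 x 44 x 53 mm; origin on the bench under it. Not to be moved
- pliers: Bystander: combination pliers, 55 x 178 x 14 mm, lying on the bench; origin under their middle. Not to be moved
Mind the look-alikes: they are no part of the job. What is shaped like the solenoid but pink is not meant.

How it is judged:
On the way:
1. the solenoid stands upright on the floor of the box, released, with the cover not yet on (x of solenoid in the frame of test_box between -0.045 and 0.045 m and y of solenoid in the frame of test_box between -0.03 and 0.03 m and z of solenoid in the frame of test_box between 0 and 0.012 m and angle between solenoid's own z axis and vertical below 0.1 rad and contact force between the fingers and solenoid below 0.1 N and distance between cover and test_box above 0.15 m), for 0.2 s.
At the end, for the whole second after the job is handed in: Solenoid on the box floor, within 6 deg of upright. Cover flat on the rim (2 deg; height within 3.5 mm; 6 mm along, 8 mm across, 5 deg about the vertical), at rest, the catch out over its edge (within 3 mm of rest). Reel, coils and pliers moved less than 30 mm (x of solenoid in the frame of test_box between -0.045 and 0.045 m and y of solenoid in the frame of test_box between -0.03 and 0.03 m and z of solenoid in the frame of test_box between 0 and 0.012 m and angle between solenoid's own z axis and vertical below 0.1 rad and x of cover in the frame of test_box between -0.006 and 0.006 m and y of cover in the frame of test_box between -0.008 and 0.008 m and z of cover in the frame of test_box between 0.108 and 0.1155 m and angle between the z axis of cover and the z axis of test_box, either way round below 0.035 rad and angle between the x axis of cover and the x axis of test_box, either way round below 0.09 rad and value of joint catch below 0.003 m and linear speed of cover below 0.01 m/s); the robot touches nothing.
It fails at once if reel of solder wire moved more than 30 mm (distance of reel from where it was at the start of the episode above 0.03 m).
It fails at once if wound coil moved more than 30 mm (distance of coil_a from where it was at the start of the episode above 0.03 m).
It fails at once if pliers moved more than 30 mm (distance of pliers from where it was at the start of the episode above 0.03 m).
It fails at once if second coil moved more than 30 mm (distance of coil_b from where it was at the start of the episode above 0.03 m).
It also fails if it takes over 72 s, if anything falls off the work surface, if the arm or the gripper's body presses on something with over 40 N, if the wrist force passes 120 N, or if a joint passes its speed limit or range.

## Working session

There is one attempt and no reset: what is moved stays moved. The work goes in short steps, Python scripts to look and compute and a tool call to move; the robot and the scene stay as the last step left them, time stands still between calls to the robot, and variables do not carry over. Pictures are saved under pics/ and viewed, and the job is handed in when it is done.

Besides the shell and the picture viewer there is one more tool, called after "Emit:" by a JSON object that holds its "api" and its "payload". servo_tool: Moves the arm, as the interface text tells. Its arguments: {"type":"object","properties":{"targets":{"type":"string"},"newtons":{"type":"number"}},"required":["targets"]}

```bash
mkdir -p pics; cat > h.py <<'E'
from workcell import bot, read_camera, finish_job
import numpy as np, cv2
from scipy.spatial.transform import Rotation as R
def snap(name,fn):
    c=read_camera(name); cv2.imwrite('pics/'+fn+'.png',c['image'][:,:,::-1]); return c
E
python3 - <<'E'
from h import *
import pickle
for n in ('side','top'):
    c=snap(n,n+'0'); pickle.dump(c,open(n+'0.pkl','wb'))
    print(n,[ (k,v if k!='image' else v.shape) for k,v in c.items()])
print(bot.read_state())
E
```

```text
side [('image', (420, 560, 3)), ('mtx', array([[483.12874715,   0.        , 278.31693135],
       [  0.        , 483.12874715, 214.98157227],
       [  0.        ,   0.        ,   1.        ]])), ('eye', array([ 0.33697755, -0.90962176,  0.65513154])), ('orientation', array([ 1.01871474, -0.13892775, -0.20107516]))]
top [('image', (420, 560, 3)), ('mtx', array([[434.45728572,   0.        , 284.67885375],
       [  0.        , 434.45728572, 204.8509671 ],
       [  0.        ,   0.        ,   1.        ]])), ('eye', array([ 0.43713874, -0.0139977 ,  0.96767935])), ('orientation', array([ 0.13188725, -0.12871792, -1.54201489]))]
{'time': 0.1, 'q': array([ 1.17610982e+00,  2.64692012e-01,  1.60526131e+00,  7.21220871e-06,
        1.27367957e+00, -3.68880566e-02]), 'joint_vel': array([ 0.00032727, -0.00049352, -0.0025234 ,  0.00091187,  0.00081866,
        0.00016447]), 'joint_torque': array([ 4.93894586e-04, -5.16708720e+01, -3.68588948e+01, -6.77217531e-05,
        6.35251476e-03,  7.58611307e-08]), 'tool_pos': array([0.23613007, 0.6316417 , 0.23006405]), 'tcp_rot': array([-0.5589594 , -3.09101473,  0.00312773]), 'wrist_force': array([ 0.33933998, -0.61264963,  1.03678637]), 'torque': array([-0.05235083,  0.00733648, -0.00840916]), 'width': 1.0021442825634506}
```

View pics/side0.png

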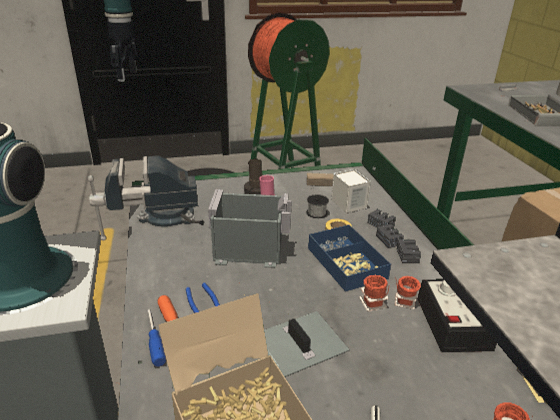

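View pics/top0.png

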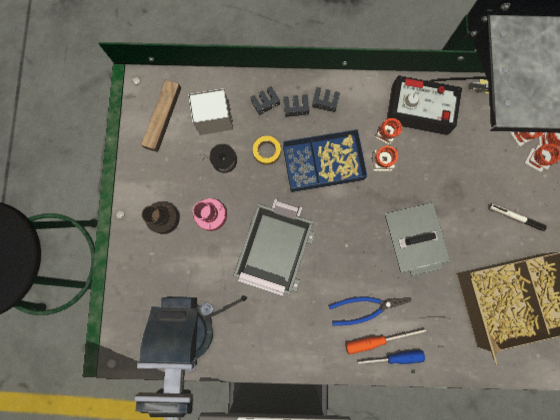

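Candidates for the solenoid are the dark brown body at top (160,218), side (255,175), and the pink look-alike at top (208,213), side (267,185). I choose the brown one and check it in a close crop.

```bash
python3 - <<'E'
import pickle,cv2,numpy as np
t=pickle.load(open('top0.pkl','rb'))['image'][:,:,::-1]
s=pickle.load(open('side0.pkl','rb'))['image'][:,:,::-1]
a=cv2.resize(t[185:305,130:330],(800,480),interpolation=cv2.INTER_CUBIC)
cv2.imwrite('pics/c1.png',a)
b=cv2.resize(t[195:285,375:465],(600,600),interpolation=cv2.INTER_CUBIC)
cv2.imwrite('pics/c2.png',b)
c=cv2.resize(s[150:275,200:310],(528,600),interpolation=cv2.INTER_CUBIC)
cv2.imwrite('pics/c3.png',c)
E
```

```text
(no output)
```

View pics/c1.png

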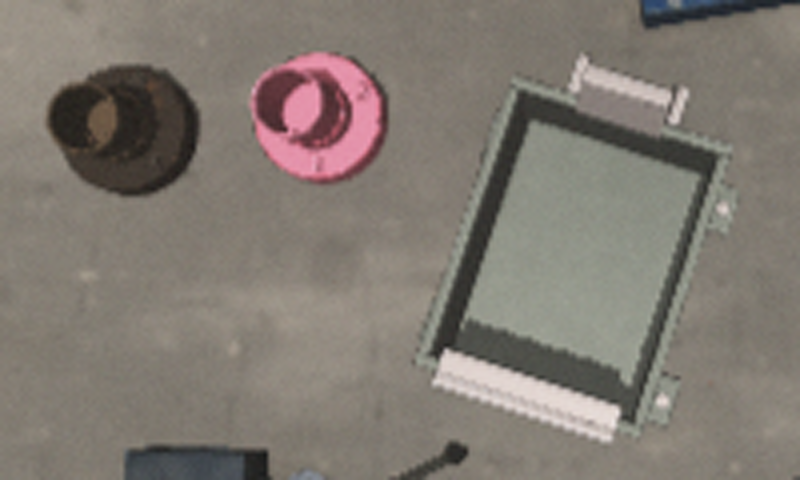

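View pics/c2.png

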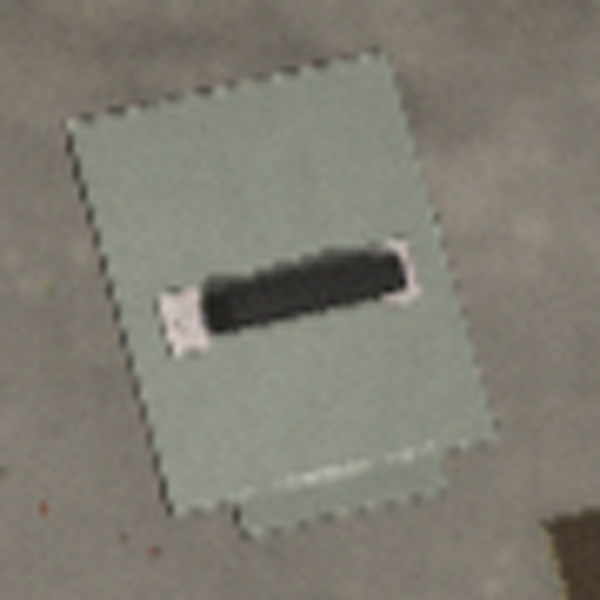

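View pics/c3.png

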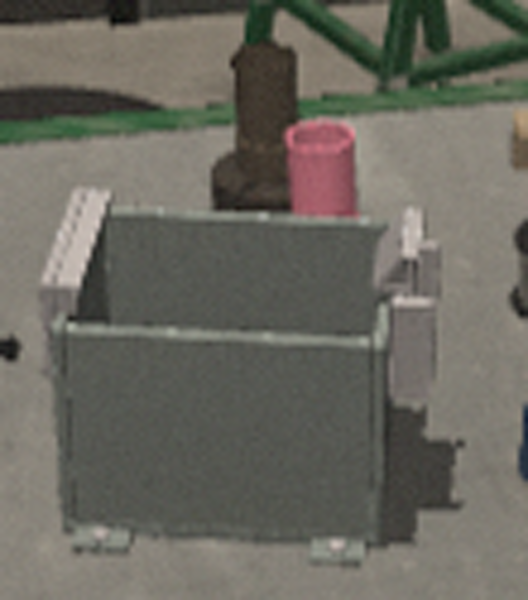

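```bash
cat >> h.py <<'E'
def ray(c,uv):
    d=np.linalg.inv(c['mtx'])@np.array([uv[0],uv[1],1.]); d[1]*=-1; d[2]*=-1
    return R.from_rotvec(c['orientation']).apply(d)
def onz(c,uv,z):
    d=ray(c,uv); return c['eye']+d*(z-c['eye'][2])/d[2]
def proj(c,p):
    v=R.from_rotvec(c['orientation']).inv().apply(np.asarray(p)-c['eye']); v=v*[1,-1,-1]
    w=c['mtx']@v; return w[:2]/w[2]
E
python3 - <<'E'
from h import *
import pickle
np.set_printoptions(precision=4,suppress=True)
t=pickle.load(open('top0.pkl','rb'));s=pickle.load(open('side0.pkl','rb'))
k=lambda p,f,o:(np.array(p)+.5)/f+o-.5
B=[onz(t,k(p,4,[130,185]),.112) for p in [(516,80),(730,150),(420,362),(632,435)]]
B=np.array(B);print('box',B,B.mean(0));
for i,j in((0,2),(1,3),(0,1),(2,3)):
    d=B[i]-B[j];print(np.linalg.norm(d),np.degrees(np.arctan2(d[1],d[0])))
C=np.array([onz(t,k(p,600/90,[375,195]),.004) for p in [(68,120),(380,55),(172,515),(497,437),(250,537),(443,492)]])
print('cover',C)
for i,j in((0,2),(1,3),(0,1),(2,3),(4,5)):
    d=C[i]-C[j];print(np.linalg.norm(d),np.degrees(np.arctan2(d[1],d[0])))
print('mid far',(C[0]+C[1])/2,'tongue',(C[4]+C[5])/2,'centre',((C[0]+C[1])/2+(C[4]+C[5])/2)/2)
# masks
im=t['image'].astype(int)
hsv=cv2.cvtColor(t['image'],cv2.COLOR_RGB2HSV)
sub=hsv[195:240,135:185]
m=((t['image'].max(2)<95)).astype(np.uint8); m[:, :138]=0;m[:,183:]=0;m[:195]=0;m[237:]=0
n,l,st,ce=cv2.connectedComponentsWithStats(m);print(st[1:],ce[1:])
print('tube c', onz(t,k((87,119),4,[130,185]),.099), 'disc', onz(t,k((133,128),4,[130,185]),.03))
cv2.imwrite('pics/s1.png',cv2.resize(t['image'][195:240,135:190,::-1],None,fx=12,fy=12,interpolation=cv2.INTER_CUBIC))
cv2.imwrite('pics/s2.png',cv2.resize(s['image'][150:205,235:285,::-1],None,fx=10,fy=10,interpolation=cv2.INTER_CUBIC))
E
```

```text
box [[ 0.5801  0.0416  0.112 ]
 [ 0.5475 -0.0658  0.112 ]
 [ 0.44    0.0834  0.112 ]
 [ 0.4078 -0.0205  0.112 ]] [0.4938 0.0097 0.112 ]
0.14619678461536614 -16.616540619467855
0.1469177582230336 -17.957650163748383
0.11215801586878893 73.13125671775569
0.10872471518817296 72.764550735668
cover [[ 0.5871 -0.2349  0.004 ]
 [ 0.6119 -0.3405  0.004 ]
 [ 0.4565 -0.2673  0.004 ]
 [ 0.4847 -0.3751  0.004 ]
 [ 0.45   -0.2928  0.004 ]
 [ 0.4662 -0.3567  0.004 ]]
0.13453657335759256 13.956167900166927
0.1318658612262792 15.23441065167491
0.10849036111251233 103.22844979807131
0.11143111909939957 104.6377923953757
0.06591031080182708 104.24970399880803
mid far [ 0.5995 -0.2877  0.004 ] tongue [ 0.4581 -0.3247  0.004 ] centre [ 0.5288 -0.3062  0.004 ]
[[142 201  38  33 894]] [[161.6588 217.1119]]
tube c [0.5569 0.2583 0.099 ] disc [0.5621 0.2545 0.03  ]
```

View pics/s1.png

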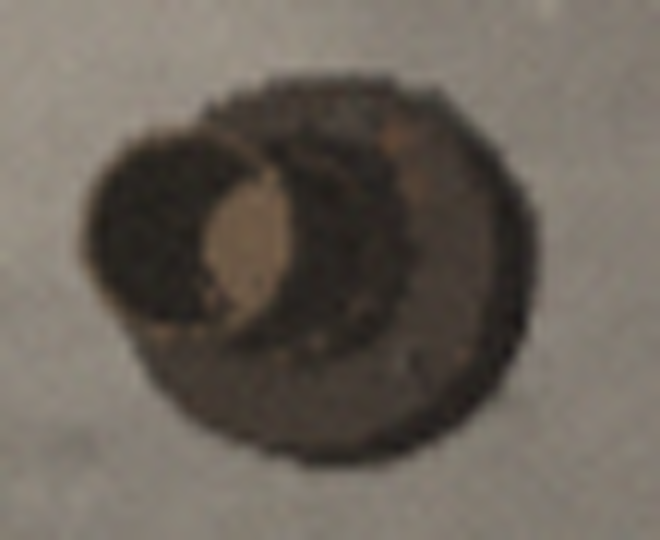

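View pics/s2.png

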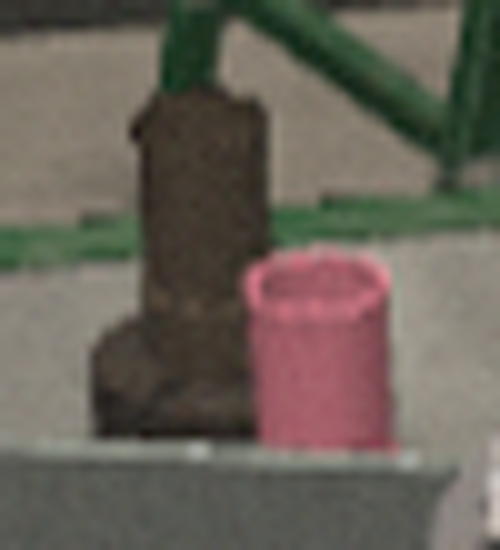

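```bash
cat >> h.py <<'E'
def plan(pos,yaw=None,n=None,rot=None,maxmm=40):
    """print rows: tool-frame moves from now to world pos with jaw (tool y) at world yaw deg, pointing down"""
    s=bot.read_state(); R0=R.from_rotvec(s['tcp_rot']); p=np.array(s['tool_pos'])
    if rot is None:
        if yaw is None: T=R0
        else:
            a=np.radians(yaw); y=np.array([np.cos(a),np.sin(a),0]); z=np.array([0,0,-1.]); x=np.cross(y,z)
            T=R.from_matrix(np.c_[x,y,z])
    else: T=rot
    w=(R0.inv()*T).as_rotvec(); d=np.array(pos)-p
    k=int(max(np.ceil(np.linalg.norm(d)*1000/maxmm),np.ceil(np.linalg.norm(w)/.12),1)) if n is None else n
    print('rows',k,'dist',np.linalg.norm(d)*1000,'turn',np.degrees(w))
    Rc=R0
    for i in range(k):
        sh=Rc.inv().apply(d/k)*1000
        print('%.3f %.3f %.3f %.1f %.1f %.1f'%(*(w/k),*sh),end=' ; ')
        Rc=Rc*R.from_rotvec(w/k)
    print()
E
python3 - <<'E'
from h import *
import pickle
np.set_printoptions(precision=4,suppress=True)
t=pickle.load(open('top0.pkl','rb'));s=pickle.load(open('side0.pkl','rb'))
k=lambda p,f,o:(np.array(p)+.5)/f+o-.5
print('tube',onz(t,k((187,236),12,[135,195]),.099), 'tube base at disc', onz(t,k((300,250),12,[135,195]),.03))
d=ray(s,k((204,200),10,[235,150])); 
p=onz(t,k((187,236),12,[135,195]),.099); 
f=(p[1]-s['eye'][1])/d[1]; print('side ray at y', s['eye']+d*f)
b=np.array([.494,.010,0]);a=np.radians(-17.3);M=np.array([[np.cos(a),-np.sin(a),0],[np.sin(a),np.cos(a),0],[0,0,1]])
for q in [(-.075,-.058,.112),(.075,-.058,.112),(-.075,.058,.112),(.075,.058,.112),(-.075,-.058,0),(.075,-.058,0)]:
    print(q,'side crop',(proj(s,b+M@q)-[200,150])*4.8,'top crop',(proj(t,b+M@q)-[130,185])*4)
plan([.557,.257,.20],-17)
E
```

```text
tube [0.5572 0.2609 0.099 ] tube base at disc [0.5646 0.262  0.03  ]
side ray at y [0.5619 0.2609 0.0773]
(-0.075, -0.058, 0.112) side crop [ 38.6339 327.0513] top crop [635.7834 439.1702]
(0.075, -0.058, 0.112) side crop [375.1234 345.524 ] top crop [732.3979 146.9246]
(-0.075, 0.058, 0.112) side crop [ 84.608  202.9739] top crop [409.6345 360.9807]
(0.075, 0.058, 0.112) side crop [391.7068 219.0237] top crop [511.6963  72.9317]
(-0.075, -0.058, 0) side crop [ 51.4797 530.1673] top crop [633.787  431.2915]
(0.075, -0.058, 0) side crop [370.0081 548.9971] top crop [719.477 172.428]
rows 13 dist 494.18393241655997 turn [-0.0973  0.0844 86.4995]
-0.000 0.000 0.116 -33.2 -18.3 2.3 ; -0.000 0.000 0.116 -35.1 -14.4 2.3 ; -0.000 0.000 0.116 -36.5 -10.2 2.3 ; -0.000 0.000 0.116 -37.5 -5.9 2.3 ; -0.000 0.000 0.116 -37.9 -1.5 2.3 ; -0.000 0.000 0.116 -37.8 2.9 2.3 ; -0.000 0.000 0.116 -37.2 7.2 2.3 ; -0.000 0.000 0.116 -36.2 11.5 2.3 ; -0.000 0.000 0.116 -34.6 15.6 2.3 ; -0.000 0.000 0.116 -32.5 19.5 2.3 ; -0.000 0.000 0.116 -30.1 23.2 2.3 ; -0.000 0.000 0.116 -27.2 26.5 2.3 ; -0.000 0.000 0.116 -23.9 29.5 2.3 ;
```

Emit:
{"api": "servo_tool", "payload": {"targets": "0 0 0.116 -33 -18 2 85; 0 0 0.116 -35 -14 2 85; 0 0 0.116 -36 -10 2 85; 0 0 0.116 -37 -6 2 85; 0 0 0.116 -38 -1.5 2 85; 0 0 0.116 -38 3 2 85; 0 0 0.116 -37 7 2 85; 0 0 0.116 -36 11 2 85"}}

```text
time: 0.77
tool_pos: [0.4288, 0.3961, 0.208]
tcp_rot: [-1.917, -2.485, 0.011]
wrist_force: [1.1, 1.1, -0.3]
width: 0.996
```

```bash
python3 -c "
from h import *
plan([.559,.260,.17],-17)"
```

```text
rows 5 dist 192.18428501874007 turn [-0.37996759  0.22828264 31.7230014 ]
-0.001 0.001 0.111 -32.9 18.3 7.5 ; -0.001 0.001 0.111 -30.7 21.8 7.5 ; -0.001 0.001 0.111 -28.1 25.1 7.5 ; -0.001 0.001 0.111 -25.2 28.0 7.6 ; -0.001 0.001 0.111 -21.9 30.6 7.6 ;
```

Emit:
{"api": "servo_tool", "payload": {"targets": "0 0 0.111 -33 18 7.5 85; 0 0 0.111 -31 22 7.5 85; 0 0 0.111 -28 25 7.5 85; 0 0 0.111 -25 28 7.5 85; 0 0 0.111 -22 30 7.5 85; 0 0 0 0 0 0 85"}}

```text
time: 1.27
tool_pos: [0.5631, 0.2442, 0.1664]
tcp_rot: [2.561, 1.818, -0.015]
wrist_force: [-0.1, -0.6, -0.4]
width: 0.995
```

```bash
python3 -c "
from h import *
import pickle
for n in ('side','top'):
    c=snap(n,n+'1'); pickle.dump(c,open(n+'1.pkl','wb'))
    s=bot.read_state(); r=R.from_rotvec(s['tcp_rot'])
    print(n,'tcp',proj(c,s['tool_pos']),'jaws',[proj(c,s['tool_pos']+r.apply([0,e,-.013])) for e in(-.0427,.0427)])
    cv2.imwrite('pics/z'+n+'.png',cv2.resize(c['image'][130:270,120:320] if n=='top' else c['image'][110:250,180:380],(800,560),interpolation=cv2.INTER_CUBIC)[:,:,::-1])
print(s['tool_pos'])
plan([.559,.260,.17],-17)"
```

```text
side tcp [255.73445068 140.95222743] jaws [array([239.46317107, 135.19980442]), array([272.13385709, 137.30940604])]
top tcp [145.96336159 207.32145624] jaws [array([134.33888044, 227.79748616]), array([152.92570931, 184.82695562])]
[0.56049635 0.2479956  0.16730503]
rows 1 dist 12.393852410337866 turn [-0.41707061  0.36596672 -1.87708893]
-0.007 0.006 -0.033 10.9 -5.3 -2.7 ;
```

View pics/zside.png

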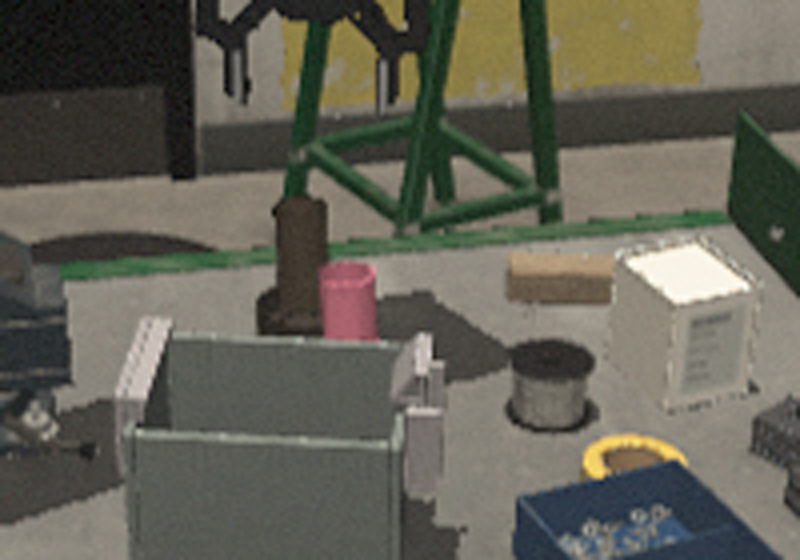

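View pics/ztop.png

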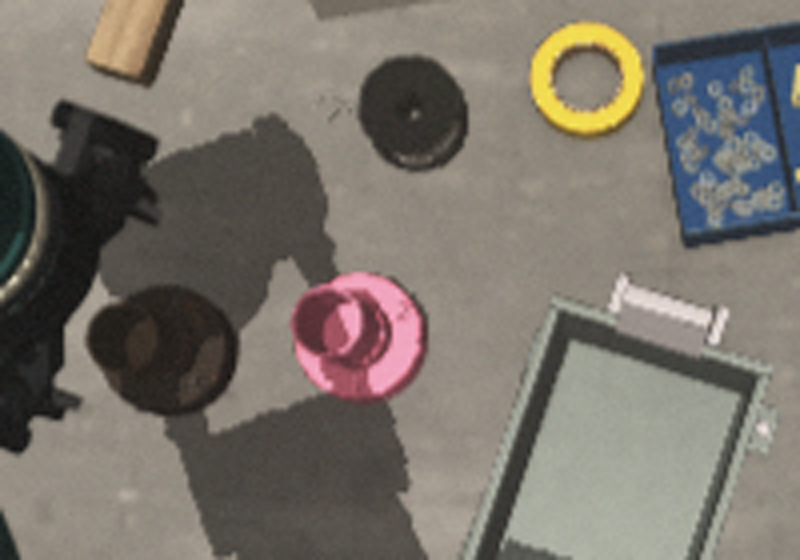

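Emit:
{"api": "servo_tool", "payload": {"targets": "0 0 -0.033 11 -5 0 85; 0 0 0 0 0 0 85; 0 0 0 0 0 0 85"}}

```text
time: 1.62
tool_pos: [0.5573, 0.2634, 0.1673]
tcp_rot: [-2.515, -1.876, 0.015]
wrist_force: [0.0, -0.5, 0.1]
width: 0.993
```

```bash
python3 -c "
from h import *
import pickle
for n in ('side','top'):
    s=bot.read_state();c=snap(n,n+'2'); pickle.dump(c,open(n+'2.pkl','wb'))
    r=R.from_rotvec(s['tcp_rot'])
    o=np.array([200,100]) if n=='side' else np.array([110,150])
    print(n,'tcp',(proj(c,s['tool_pos'])-o)*8,'jaws',[(proj(c,s['tool_pos']+r.apply([dx,e,-.013]))-o)*8 for dx in (-.011,.011) for e in(-.0427,.0427)])
    cv2.imwrite('pics/y'+n+'.png',cv2.resize(c['image'][o[1]:o[1]+75,o[0]:o[0]+100],(800,600),interpolation=cv2.INTER_CUBIC)[:,:,::-1])
print(s['tool_pos'])
plan([.557,.261,.17],-17)"
```

```text
side tcp [423.25723218 306.9804196 ] jaws [array([289.19410796, 275.57860744]), array([551.07869984, 288.69463637]), array([297.90576706, 251.00750908]), array([555.92904457, 263.8762856 ])]
top tcp [218.69991223 470.9836836 ] jaws [array([175.97999933, 652.43429098]), array([311.59399339, 302.92238342]), array([ 85.92943532, 622.75188999]), array([222.92887059, 274.2997134 ])]
[0.5571575  0.26382424 0.16738155]
rows 1 dist 3.5679367871144163 turn [-0.50796245  0.29567096  0.41936696]
-0.009 0.005 0.007 -2.5 0.4 -2.5 ;
```

View pics/yside.png

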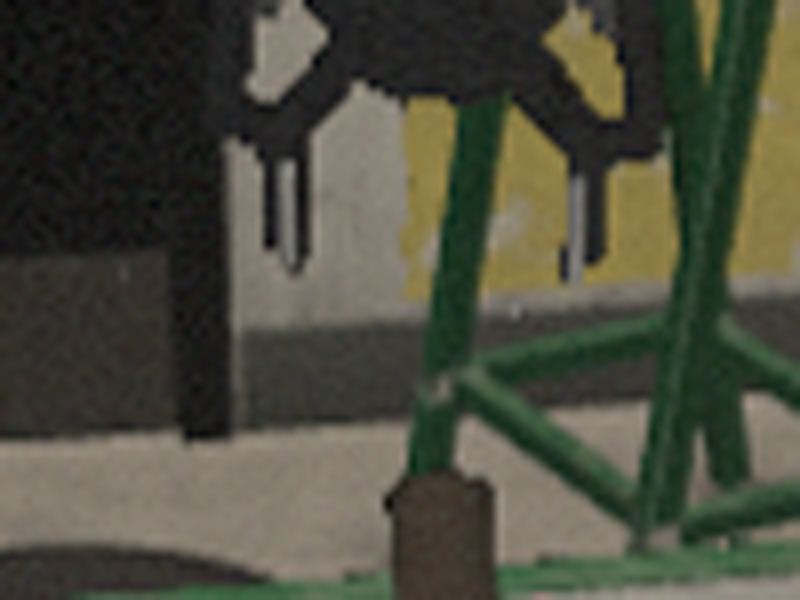

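View pics/ytop.png

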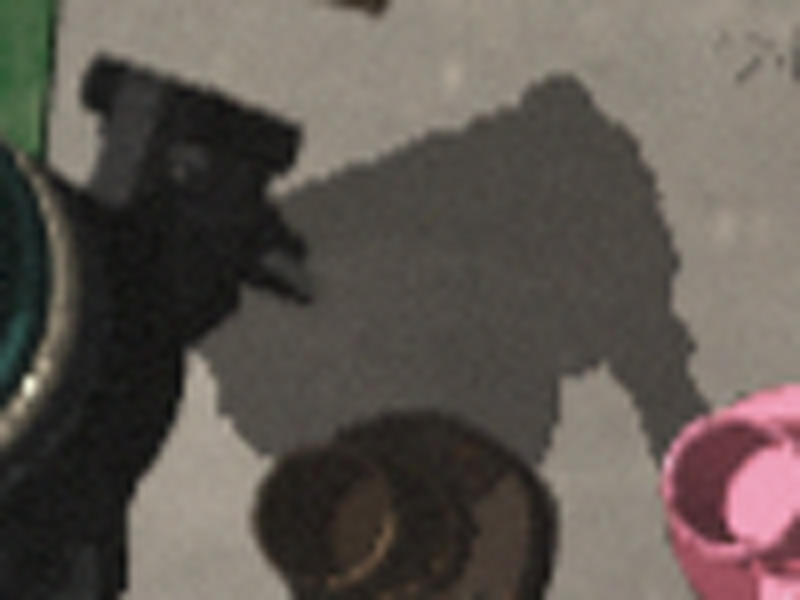

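Emit:
{"api": "servo_tool", "payload": {"targets": "-0.009 0.005 0.007 -3 1 20 85; 0 0 0 0 0 30 85; 0 0 0 0 0 30 85; 0 0 0 0 0 20 85; 0 0 0 0 0 3 85; 0 0 0 0 0 0 85"}}

```text
time: 2.22
tool_pos: [0.5582, 0.2675, 0.0671]
tcp_rot: [2.512, 1.881, 0.018]
wrist_force: [0.2, 0.3, 0.4]
width: 0.996
```

```bash
python3 -c "
from h import *
plan([.558,.261,.063],-17)"
```

```text
rows 1 dist 7.635758653470879 turn [ 0.53357068 -0.40589633  0.64553703]
0.009 -0.007 0.011 -6.3 1.6 4.0 ;
```

Emit:
{"api": "servo_tool", "payload": {"targets": "0.009 -0.007 0.011 -6.3 1.6 4 85; 0 0 0 0 0 0 85; 0 0 0 0 0 0 85"}}

```text
time: 2.47
tool_pos: [0.5589, 0.2621, 0.0657]
tcp_rot: [2.523, 1.87, 0.003]
wrist_force: [0.6, -0.9, -0.4]
width: 0.998
```

```bash
python3 -c "
from h import *
plan([.558,.261,.063],-17)"
```

```text
rows 1 dist 3.06364028234446 turn [ 0.11157161 -0.07549954  0.08656189]
0.002 -0.001 0.002 -1.3 -0.5 2.7 ;
```

Close with 40 N.

Emit:
{"api": "servo_tool", "payload": {"targets": "0 0 0 -1 0 3 45; 0 0 0 0 0 0 30; 0 0 0 0 0 0 30; 0 0 0 0 0 0 30; 0 0 0 0 0 0 30; 0 0 0 0 0 0 30; 0 0 0 0 0 0 30; 0 0 0 0 0 0 30", "newtons": 50}}

```text
time: 3.13
tool_pos: [0.5621, 0.262, 0.0675]
tcp_rot: [2.523, 1.868, 0.017]
wrist_force: [-0.1, 0.6, 0.1]
width: 0.432
```

Emit:
{"api": "servo_tool", "payload": {"targets": "0 0 0 0 0 -15 30; 0 0 0 0 0 -30 30; 0 0 0 0 0 -35 30; 0 0 0 0 0 -35 30; 0 0 0 0 0 -35 30; 0 0 0 0 0 -28 30; 0 0 0 0 0 0 30"}}

```text
time: 3.72
tool_pos: [0.5513, 0.2578, 0.2376]
tcp_rot: [-2.521, -1.866, 0.03]
wrist_force: [1.8, 1.2, -2.4]
width: 0.431
```

```bash
python3 -c "
from h import *
for i in range(4):
  s=bot.read_state();print(s['tool_pos'],s['tcp_rot'],s['wrist_force'],s['width'])
  read_camera('top')
plan([.494,.010,.245],-17)
snap('side','side3')"
```

```text
[0.55128674 0.25775366 0.23755192] [-2.52072088 -1.86619687  0.03015698] [ 1.79224203  1.17481382 -2.37389952] 0.43076719447153783
[0.55016361 0.25728933 0.23440202] [-2.52001863 -1.86568644  0.03538728] [ 0.58046109  0.24480265 -4.65297501] 0.4301755653116227
[0.54856607 0.25657862 0.23129078] [-2.51900346 -1.8649252   0.04304413] [-0.48257395 -0.0917503  -6.64054001] 0.4333964786557946
[0.54730011 0.25601216 0.22908462] [-2.51812462 -1.86434028  0.04933376] [-0.15587847 -0.08454501 -5.99166285] 0.4298372686631641
rows 7 dist 251.84726122738581 turn [-1.55391115  1.27011946  0.02785813]
-0.004 0.003 0.000 -35.8 3.0 -1.7 ; -0.004 0.003 0.000 -35.8 3.0 -1.8 ; -0.004 0.003 0.000 -35.8 3.0 -1.9 ; -0.004 0.003 0.000 -35.8 3.0 -2.0 ; -0.004 0.003 0.000 -35.8 3.0 -2.1 ; -0.004 0.003 0.000 -35.8 3.1 -2.2 ; -0.004 0.003 0.000 -35.8 3.1 -2.3 ;
```

View pics/side3.png

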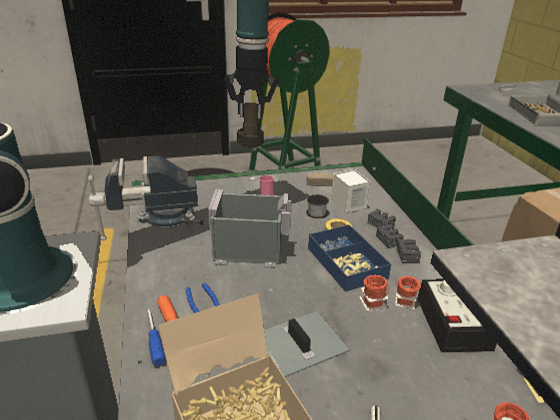

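Emit:
{"api": "servo_tool", "payload": {"targets": "-0.004 0.003 0 -36 3 -7 30; -0.004 0.003 0 -36 3 -7 30; -0.004 0.003 0 -36 3 -6 30; -0.004 0.003 0 -36 3 -6 30; -0.004 0.003 0 -36 3 -6 30; -0.004 0.003 0 -36 3 -6 30; 0 0 0 -10 0 -3 30; 0 0 0 0 0 -3 30"}}

```text
time: 4.63
tool_pos: [0.4845, 0.0262, 0.2494]
tcp_rot: [-2.503, -1.865, 0.067]
wrist_force: [-0.0, 0.9, -5.8]
width: 0.429
```

```bash
python3 -c "
from h import *
plan([.494,.010,.235],-17)"
```

```text
rows 1 dist 23.6950644176539 turn [-2.34005833  1.3144773   0.36884909]
-0.041 0.023 0.006 -12.5 14.4 14.1 ;
```

Emit:
{"api": "servo_tool", "payload": {"targets": "-0.041 0.023 0.006 -13 14 0 30; -0.005 0.003 0 0 0 -1 30; -0.005 0.003 0 0 0 -1 30"}}

```text
time: 4.88
tool_pos: [0.492, 0.01, 0.2455]
tcp_rot: [-2.526, -1.865, -0.01]
wrist_force: [0.4, 0.0, -5.0]
width: 0.431
```

```bash
python3 -c "
from h import *
plan([.494,.010,.235],-17)
s=snap('side','side4');t=snap('top','top4')
cv2.imwrite('pics/a4.png',cv2.resize(s['image'][80:280,180:330],(600,800)[:2][::1] if 0 else (450,600))[:,:,::-1])
plan([.494,.010,.235],-17)
"
```

```text
rows 1 dist 10.716168974010195 turn [ 0.13453653 -0.37295634 -0.13474525]
0.002 -0.007 -0.002 0.5 1.9 10.5 ; 
rows 1 dist 11.017689663362214 turn [ 0.15287792 -0.33407941 -0.05629554]
0.003 -0.006 -0.001 0.3 1.9 10.8 ;
```

View pics/a4.png

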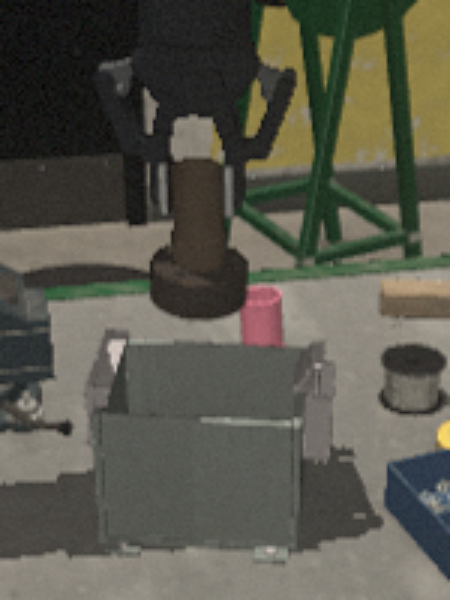

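View pics/top4.png

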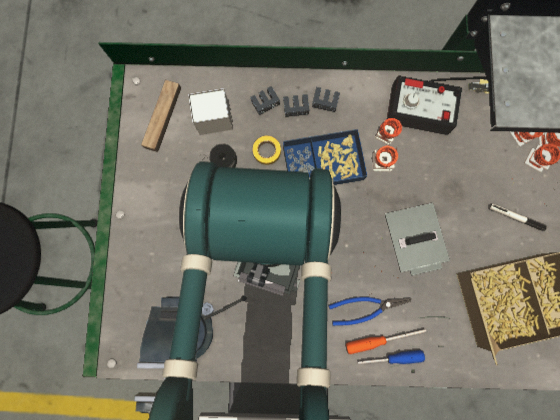

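Emit:
{"api": "servo_tool", "payload": {"targets": "0 -0.004 0 0 2 25 30; 0 0 0 0 0 30 30; 0 0 0 0 0 30 30; 0 0 0 0 0 20 30; 0 0 0 0 0 0 30"}}

```text
time: 5.4
tool_pos: [0.4973, 0.0153, 0.1387]
tcp_rot: [2.519, 1.874, 0.011]
wrist_force: [-1.6, 0.1, -5.2]
width: 0.431
```

```bash
python3 -c "
from h import *
plan([.494,.010,.0735],-17)"
```

```text
rows 2 dist 65.53812744205734 turn [ 0.3318408  -0.24636089  0.29215594]
0.003 -0.002 0.003 -3.1 -1.0 32.6 ; 0.003 -0.002 0.003 -3.1 -0.9 32.6 ;
```

Emit:
{"api": "servo_tool", "payload": {"targets": "0.004 -0.003 0.003 -5 -2 18 30; 0.002 -0.001 0 -2 0 18 30; 0 0 0 0 0 12 30; 0 0 0 0 0 4 30; 0 0 0 0 0 0 30"}}

```text
time: 5.82
tool_pos: [0.4952, 0.0133, 0.0866]
tcp_rot: [-2.517, -1.877, 0.0]
wrist_force: [0.2, -0.6, -4.8]
width: 0.432
```

```bash
python3 -c "
from h import *
plan([.494,.010,.0735],-17)"
```

```text
rows 1 dist 13.593744169759344 turn [-0.09980815 -0.05905796  0.42730714]
-0.002 -0.001 0.007 -3.5 -0.2 13.1 ;
```

Emit:
{"api": "servo_tool", "payload": {"targets": "0 0 0 -4 0 6 30; 0 0 0 0 0 3 30; 0 0 0 0 0 2 30; 0 0 0 0 0 1 30"}}

```text
time: 6.15
tool_pos: [0.4975, 0.0098, 0.0776]
tcp_rot: [2.516, 1.878, 0.008]
wrist_force: [-0.0, 0.2, -5.1]
width: 0.431
```

Emit:
{"api": "servo_tool", "payload": {"targets": "0 0 0 0 0 2 30; 0 0 0 0 0 2 30; 0 0 0 0 0 1 30"}}

```text
time: 6.4
tool_pos: [0.4989, 0.0099, 0.0745]
tcp_rot: [2.516, 1.877, 0.011]
wrist_force: [-4.6, 1.8, 7.3]
width: 0.432
```

Emit:
{"api": "servo_tool", "payload": {"targets": "0 0 0 0 0 -1 45; 0 0 0 0 0 -1 55; 0 0 0 0 0 -1 60; 0 0 0 0 0 0 60; 0 0 0 0 0 0 60; 0 0 0 0 0 0 60"}}

```text
time: 6.9
tool_pos: [0.5034, 0.0095, 0.0817]
tcp_rot: [2.511, 1.873, 0.023]
wrist_force: [-0.7, -0.3, -0.3]
width: 0.704
```

```bash
python3 -c "
from h import *
s=snap('side','side5')
cv2.imwrite('pics/a5.png',cv2.resize(s['image'][100:280,180:330],(500,600),interpolation=cv2.INTER_CUBIC)[:,:,::-1])
print(bot.read_state())
"
```

```text
{'time': 6.95, 'q': array([-0.03185604,  0.07608041,  2.12086978,  0.00236229,  0.92728444,
        0.25562082]), 'joint_vel': array([-0.00026822,  0.00372543,  0.00363438,  0.00137914,  0.00347004,
       -0.00177779]), 'joint_torque': array([ 1.70316483e-02, -3.52868021e+01, -3.08261991e+01,  9.26093606e-03,
       -3.86978011e-02, -3.63688378e-05]), 'tool_pos': array([0.5034743 , 0.00952594, 0.08172586]), 'tcp_rot': array([2.51050274, 1.87292512, 0.02310657]), 'wrist_force': array([-0.30057017,  0.4366264 ,  0.08467648]), 'torque': array([-0.00315629, -0.00890563, -0.03519965]), 'width': 0.7022843635404413}
```

View pics/a5.png

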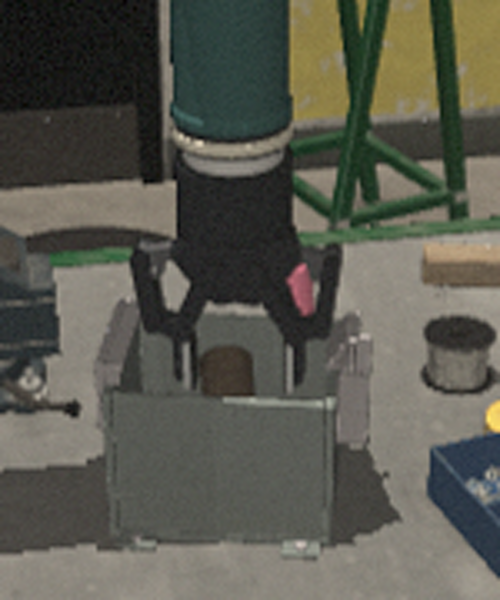

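Emit:
{"api": "servo_tool", "payload": {"targets": "0.01 -0.008 0 0 -3 -10 60; 0 0 0 0 -3 -25 60; 0 0 0 0 0 -35 60; 0 0 0 0 0 -38 60; 0 0 0 0 0 -38 60; 0 0 0 0 0 -38 60; 0 0 0 0 0 0 60"}}

```text
time: 7.53
tool_pos: [0.493, 0.0118, 0.269]
tcp_rot: [-2.518, -1.878, 0.011]
wrist_force: [1.6, 0.6, 0.9]
width: 0.701
```

```bash
python3 -c "
from h import *
plan([.529,-.306,.20],14.3)"
```

```text
rows 9 dist 327.2323387341967 turn [ -0.33280455   0.22063552 -30.86876821]
-0.001 0.000 -0.060 -32.7 13.9 7.8 ; -0.001 0.000 -0.060 -33.4 12.0 7.8 ; -0.001 0.000 -0.060 -34.1 9.9 7.8 ; -0.001 0.000 -0.060 -34.6 7.9 7.8 ; -0.001 0.000 -0.060 -35.1 5.8 7.7 ; -0.001 0.000 -0.060 -35.3 3.7 7.7 ; -0.001 0.000 -0.060 -35.5 1.5 7.7 ; -0.001 0.000 -0.060 -35.5 -0.6 7.7 ; -0.001 0.000 -0.060 -35.4 -2.7 7.7 ;
```

Emit:
{"api": "servo_tool", "payload": {"targets": "0 0 -0.06 -33 14 5 60; 0 0 -0.06 -33 12 5 60; 0 0 -0.06 -34 10 5 60; 0 0 -0.06 -35 8 5 60; 0 0 -0.06 -35 6 5 60; 0 0 -0.06 -35 4 5 60; 0 0 -0.06 -35 1.5 5 60; 0 0 -0.06 -35 -1 5 60"}}

```text
time: 8.2
tool_pos: [0.536, -0.2737, 0.2369]
tcp_rot: [1.948, 2.447, 0.01]
wrist_force: [1.1, -0.2, -0.5]
width: 0.701
```

```bash
python3 -c "
from h import *
import pickle
plan([.529,-.306,.15],14.3)
t=snap('top','top6'); pickle.dump(t,open('top6.pkl','wb'))
cv2.imwrite('pics/a6.png',cv2.resize(t['image'][185:305,130:330],(800,480),interpolation=cv2.INTER_CUBIC)[:,:,::-1])
"
```

```text
rows 3 dist 93.00452788407621 turn [ 0.76603854  0.4105037  -1.34445639]
0.004 0.002 -0.008 -9.7 -5.1 29.0 ; 0.004 0.002 -0.008 -9.8 -5.0 29.0 ; 0.004 0.002 -0.008 -9.8 -5.0 29.0 ;
```

View pics/a6.png

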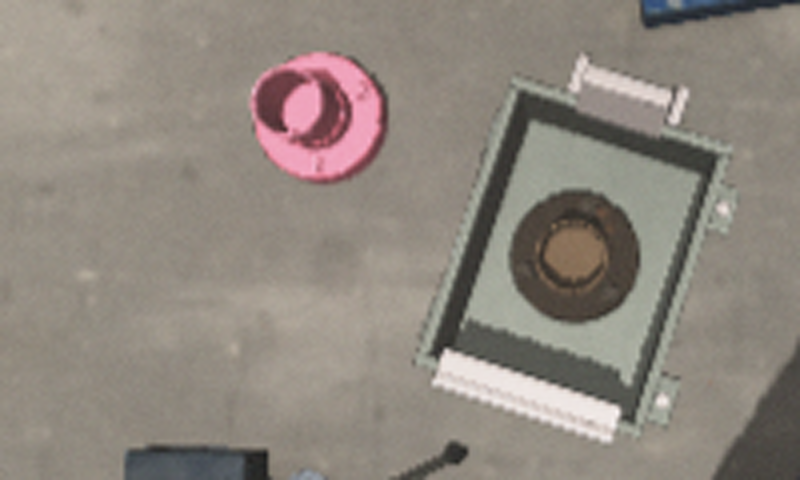

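Emit:
{"api": "servo_tool", "payload": {"targets": "0.004 0.002 -0.008 -10 -5 25 45; 0.004 0.002 -0.008 -10 -5 30 40; 0.004 0.002 -0.008 -10 -5 30 40; 0 0 0 0 0 5 40; 0 0 0 0 0 0 40", "newtons": 90}}

```text
time: 8.67
tool_pos: [0.5305, -0.3207, 0.143]
tcp_rot: [1.93, 2.468, -0.006]
wrist_force: [-0.2, -0.4, 0.4]
width: 0.469
```

```bash
python3 -c "
from h import *
import pickle
t=pickle.load(open('top0.pkl','rb'))
k=lambda p,f,o:(np.array(p)+.5)/f+o-.5
print('handle',onz(t,k((306,290),600/90,[375,195]),.036))
t6=pickle.load(open('top6.pkl','rb'));print('disc',onz(t6,k((575,256),4,[130,185]),.036))
print(bot.read_state()['tool_pos'])
plan([.529,-.306,.08],14.3)
t=snap('top','top7');s=snap('side','side7')
a=cv2.resize(s['image'][240:380,230:370],(560,560),interpolation=cv2.INTER_CUBIC)
cv2.imwrite('pics/a7.png',a[:,:,::-1])
"
```

```text
handle [ 0.52862751 -0.30340644  0.036     ]
disc [0.49818899 0.01165676 0.036     ]
[ 0.53048246 -0.32072464  0.14300238]
rows 2 dist 64.71717851990984 turn [ 0.14351357  0.52852081 -0.36024989]
0.001 0.005 -0.003 7.6 1.0 31.4 ; 0.001 0.005 -0.003 7.5 1.0 31.5 ;
```

View pics/a7.png

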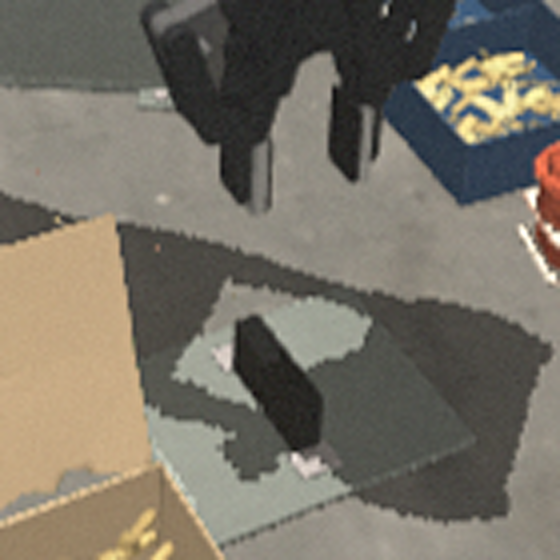

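Emit:
{"api": "servo_tool", "payload": {"targets": "0.001 0.005 -0.003 10 1 30 40; 0.001 0.004 -0.003 5 1 30 40; 0 0 0 1 0 20 40; 0 0 0 0 0 5 40; 0 0 0 0 0 0 40"}}

```text
time: 9.18
tool_pos: [0.5394, -0.3059, 0.0705]
tcp_rot: [1.908, 2.465, 0.006]
wrist_force: [0.0, 0.8, 0.2]
width: 0.468
```

```bash
python3 -c "
from h import *
plan([.529,-.305,.009],14.3)"
```

```text
rows 2 dist 62.39215824168102 turn [1.00586384 0.95586852 0.2175218 ]
0.009 0.008 0.002 2.2 -5.5 30.6 ; 0.009 0.008 0.002 2.0 -5.2 30.7 ;
```

Emit:
{"api": "servo_tool", "payload": {"targets": "0.015 0.015 0.003 3 -11 8 40; 0 0 0 0 -2 6 40; 0 0 0 0 0 0 40; 0 0 0 0 0 0 40"}}

```text
time: 9.52
tool_pos: [0.5294, -0.3079, 0.0622]
tcp_rot: [1.919, 2.474, 0.003]
wrist_force: [0.1, 0.1, -0.2]
width: 0.467
```

```bash
python3 -c "
from h import *
plan([.529,-.305,.009],14.3)"
```

```text
rows 2 dist 53.32953400515024 turn [0.46376708 0.43804853 0.11090934]
0.004 0.004 0.001 1.7 -0.1 26.6 ; 0.004 0.004 0.001 1.6 0.0 26.6 ;
```

Emit:
{"api": "servo_tool", "payload": {"targets": "0.004 0.004 0.001 2 -1 15 40; 0.004 0.004 0 1 -1 15 40; 0.002 0.002 0 1 -1 12 40; 0 0 0 0 -1 4 40; 0 0 0 0 0 0 40; 0 0 0 0 0 0 40"}}

```text
time: 10.02
tool_pos: [0.5249, -0.3059, 0.0123]
tcp_rot: [-1.926, -2.478, 0.0]
wrist_force: [0.4, -0.8, 0.7]
width: 0.469
```

```bash
python3 -c "
from h import *
plan([.529,-.305,.009],14.3)
s=snap('side','side8')
a=cv2.resize(s['image'][240:380,230:370],(560,560),interpolation=cv2.INTER_CUBIC)
cv2.imwrite('pics/a8.png',a[:,:,::-1])
"
```

```text
rows 1 dist 5.394343289483942 turn [-0.09136659 -0.11616035 -0.01806492]
-0.002 -0.002 -0.000 -0.2 4.2 3.3 ;
```

View pics/a8.png

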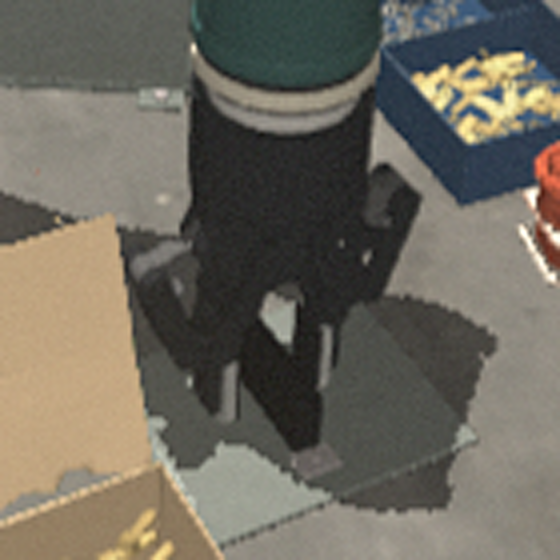

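Straddling the bar with similar gaps; correct +4 and close.

Emit:
{"api": "servo_tool", "payload": {"targets": "-0.002 -0.002 0 0 4 2 40; 0 0 0 0 0 1 10; 0 0 0 0 0 0 5; 0 0 0 0 0 0 5; 0 0 0 0 0 0 5; 0 0 0 0 0 0 5; 0 0 0 0 0 0 5; 0 0 0 0 0 0 5", "newtons": 100}}

```text
time: 10.73
tool_pos: [0.53, -0.305, 0.0101]
tcp_rot: [1.926, 2.479, 0.001]
wrist_force: [0.6, -0.4, -1.5]
width: 0.141
```

Emit:
{"api": "servo_tool", "payload": {"targets": "0 0 0 0 0 -10 5; 0 0 0 0 0 -25 5; 0 0 0 0 0 -35 5; 0 0 0 0 0 -38 5; 0 0 0 0 0 -38 5; 0 0 0 0 0 -38 5; 0 0 0 0 0 -38 5; 0 0 0 0 0 -10 5"}}

```text
time: 11.4
tool_pos: [0.5238, -0.3015, 0.2477]
tcp_rot: [-1.919, -2.468, 0.002]
wrist_force: [0.7, -0.5, -1.2]
width: 0.14
```

```bash
cat >> h.py <<'E'
BOX=np.array([.494,.010,0]); BYAW=-17.3
def boxM():
    return R.from_euler('z',BYAW,degrees=True)
CT=np.array([0,0,.010]) # cover origin in tool frame
RCT=R.from_matrix(np.array([[0,1,0],[1,0,0],[0,0,-1.]]))  # cover->tool : columns cover x=ty, y=tx, z=-tz
def cover_now():
    s=bot.read_state(); T=R.from_rotvec(s['tcp_rot'])
    o=s['tool_pos']+T.apply(CT); RC=T*RCT
    b=boxM().inv()
    return b.apply(o-BOX), b*RC
def cover_report():
    o,Rc=cover_now(); tip=o+Rc.apply([-.073,0,.002]); edge=o+Rc.apply([.073,0,0])
    M=Rc.as_matrix()
    print('cover in box mm: o',(o*1000).round(1),'tip',(tip*1000).round(1),'edge',(edge*1000).round(1),'yaw %.2f pitch(tongue low+) %.2f roll %.2f'%(np.degrees(np.arctan2(M[1,0],M[0,0])),np.degrees(np.arcsin(M[2,0])),np.degrees(np.arcsin(M[2,1]))), 'F',bot.read_state()['wrist_force'].round(1))
def cover_plan(tip,pitch,n=None,maxmm=38):
    """tip in box frame (m), pitch deg tongue low"""
    Rc=R.from_euler('y',-pitch,degrees=True)
    o=np.array(tip)-Rc.apply([-.073,0,.002])
    RW=boxM()*Rc; ow=BOX+boxM().apply(o)
    T=RW*RCT.inv(); p=ow-T.apply(CT)
    print('tcp',p); plan(p,rot=T,n=n,maxmm=maxmm)
E
python3 -c "
from h import *
cover_report()
cover_plan([-.03,0,.19],15)"
```

```text
cover in box mm: o [ 120.9 -288.5  237.7] tip [  58.8 -326.7  240.5] edge [ 183.1 -250.3  237. ] yaw 31.58 pitch(tongue low+) -0.60 roll 0.66 F [ 0.7 -0.5 -1.2]
tcp [ 0.53070295 -0.00143169  0.2166212 ]
rows 8 dist 301.73768748639685 turn [-15.38047349  -4.6120579   31.34058324]
-0.034 -0.010 0.068 36.1 10.1 4.2 ; -0.034 -0.010 0.068 36.7 7.5 4.1 ; -0.034 -0.010 0.068 37.2 4.8 4.0 ; -0.034 -0.010 0.068 37.5 2.2 3.7 ; -0.034 -0.010 0.068 37.6 -0.5 3.4 ; -0.034 -0.010 0.068 37.5 -3.2 2.9 ; -0.034 -0.010 0.068 37.2 -5.8 2.4 ; -0.034 -0.010 0.068 36.7 -8.4 1.8 ;
```

Emit:
{"api": "servo_tool", "payload": {"targets": "-0.034 -0.01 0.068 36 10 0 5; -0.034 -0.01 0.068 37 7.5 0 5; -0.034 -0.01 0.068 37 5 0 5; -0.034 -0.01 0.068 37.5 2 0 5; -0.034 -0.01 0.068 37.5 -0.5 0 5; -0.034 -0.01 0.068 37.5 -3 0 5; -0.034 -0.01 0.068 37 -6 0 5; -0.02 -0.01 0.068 30 -8 0 5"}}

```text
time: 12.07
tool_pos: [0.5321, -0.0079, 0.2492]
tcp_rot: [2.372, 1.681, 0.238]
wrist_force: [0.2, -0.6, -2.1]
width: 0.145
```

```bash
python3 -c "
from h import *
cover_report()
cover_plan([-.04,0,.15],15)"
```

```text
cover in box mm: o [ 44.5  -5.9 239.6] tip [-26.2  -3.3 221.5] edge [114.6  -8.4 259.6] yaw -2.10 pitch(tongue low+) 15.90 roll 0.16 F [ 0.2 -0.6 -2.1]
tcp [0.52115534 0.00154205 0.1766212 ]
rows 2 dist 74.00471571043751 turn [ 0.89992554  0.39084034 -2.0191865 ]
0.008 0.003 -0.018 2.6 -16.4 33.1 ; 0.008 0.003 -0.018 2.7 -16.1 33.2 ;
```

Emit:
{"api": "servo_tool", "payload": {"targets": "0.008 0.003 -0.018 4 0 20 5; 0.008 0.003 -0.018 3 0 15 5; 0 0 0 0 0 0 5; 0 0 0 0 0 0 5"}}

```text
time: 12.4
tool_pos: [0.5395, 0.0048, 0.2125]
tcp_rot: [2.349, 1.746, 0.228]
wrist_force: [0.2, 0.0, -2.6]
width: 0.146
```

```bash
python3 -c "
from h import *
import pickle
cover_report()
c=snap('side','side9');t=snap('top','top9')
cover_report()
pickle.dump((c,t),open('p9.pkl','wb'))
o=np.array([190,110])
cv2.imwrite('pics/a9.png',cv2.resize(c['image'][o[1]:o[1]+120,o[0]:o[0]+150],(750,600),interpolation=cv2.INTER_CUBIC)[:,:,::-1])
cv2.imwrite('pics/b9.png',cv2.resize(t['image'][185:305,200:350],(750,600),interpolation=cv2.INTER_CUBIC)[:,:,::-1])
O,Rc=cover_now()
for q in [(-.073,.035,.002),(-.073,-.035,.002),(.073,-.056,.004),(-.061,-.056,.004),(.073,.056,.004)]:
  p=BOX+boxM().apply(O+Rc.apply(q)); print(q,(proj(c,p)-o+.5)*5,(proj(t,p)-[200,185]+.5)*5)
"
```

```text
cover in box mm: o [ 47.5   8.6 202.8] tip [-23.6   7.9 186.2] edge [118.1   9.2 221.4] yaw 0.54 pitch(tongue low+) 14.75 roll 0.08 F [ 0.2  0.  -2.6]
cover in box mm: o [ 48.    7.9 203.3] tip [-23.1   7.4 186.6] edge [118.6   8.5 222. ] yaw 0.44 pitch(tongue low+) 14.79 roll 0.09 F [ 0.1 -0.5 -2.2]
(-0.073, 0.035, 0.002) [242.11944119 289.09800421] [229.81751878 328.37427507]
(-0.073, -0.035, 0.002) [220.11013044 361.21022203] [415.30752831 390.1055017 ]
(0.073, -0.056, 0.004) [557.75851833 314.88360417] [598.88569486  18.94903764]
(-0.061, -0.056, 0.004) [239.42051629 375.06856785] [481.29154497 378.38888706]
(0.073, 0.056, 0.004) [563.00381031 202.76765196] [294.72817294 -79.07861507]
```

View pics/a9.png

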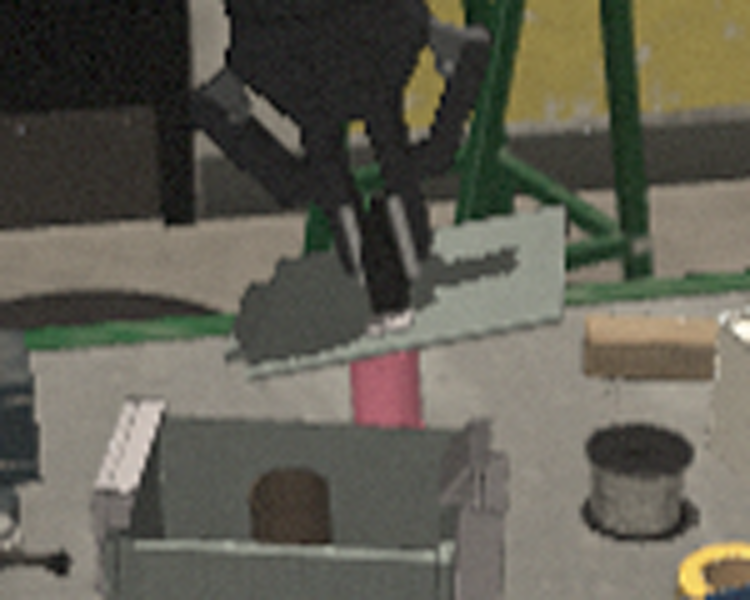

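View pics/b9.png

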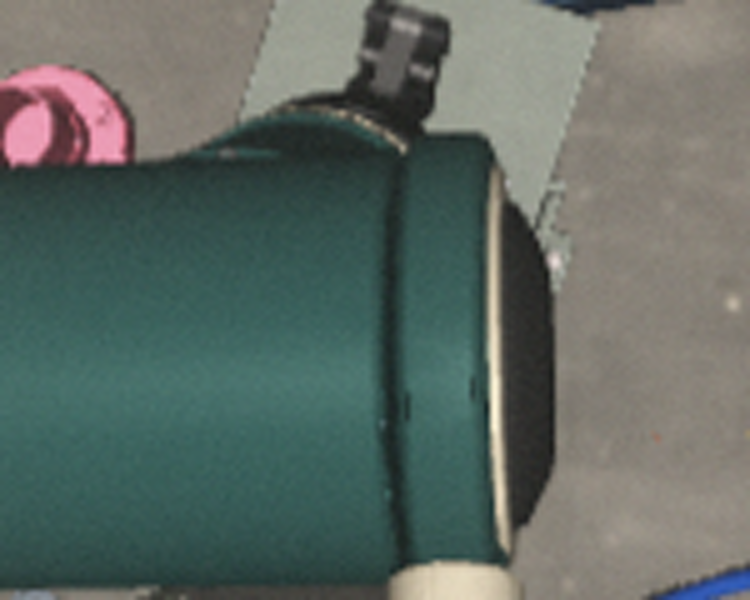

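```bash
python3 -c "
from h import *
import pickle
t=pickle.load(open('top6.pkl','rb'));s=pickle.load(open('side0.pkl','rb'))
cv2.imwrite('pics/b10.png',cv2.resize(t['image'][198:300,228:328],None,fx=5.8,fy=5.8,interpolation=cv2.INTER_CUBIC)[:,:,::-1])
cv2.imwrite('pics/a10.png',cv2.resize(s['image'][185:270,203:303],None,fx=7,fy=7,interpolation=cv2.INTER_CUBIC)[:,:,::-1])
"
```

```text
(no output)
```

View pics/b10.png

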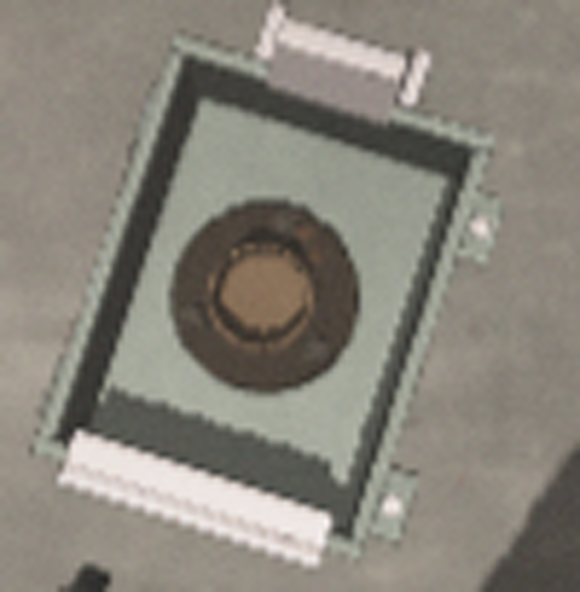

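View pics/a10.png

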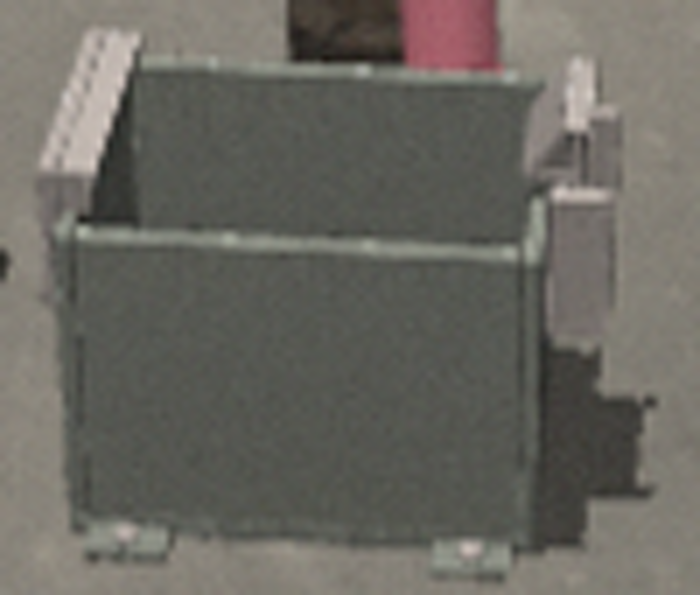

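```bash
python3 -c "
from h import *
import pickle
from scipy.optimize import least_squares
t=pickle.load(open('top6.pkl','rb'));s=pickle.load(open('side0.pkl','rb'))
k=lambda p,f,o:(np.array(p)+.5)/f+o-.5
X=[(.075,.058,.112),(.075,-.058,.112),(-.075,.058,.112),(-.075,-.058,.112)]
ut=[k(p,5.8,[228,198]) for p in [(177,38),(492,142),(33,450),(355,555)]]
Y=[(-.075,-.058,.112),(.075,-.058,.112),(-.075,-.058,0),(.075,-.058,0)]
us=[k(p,7,[203,185]) for p in [(60,228),(543,252),(74,527),(538,547)]]
def P(v,q): return np.array([v[0],v[1],0])+R.from_euler('z',v[2]).apply(q)
ft=lambda v:np.concatenate([proj(t,P(v,q))-u for q,u in zip(X,ut)])
fs=lambda v:np.concatenate([proj(s,P(v,q))-u for q,u in zip(Y,us)])
for f in (ft,fs,lambda v:np.r_[ft(v),fs(v)]):
  r=least_squares(f,[.494,.01,-.3]);print(r.x[:2],np.degrees(r.x[2]),r.fun.round(2))
"
```

```text
[0.49423201 0.00990692] -16.999241776992825 [-0.36 -0.94  0.59 -0.66 -0.68  0.17  0.45  1.31]
[0.49922034 0.01373319] -16.348224177552705 [-0.5   0.17  0.48 -0.04  0.03 -0.3  -0.    0.08]
[0.49628882 0.01054329] -16.36414675592724 [-1.14 -1.79 -0.02 -2.13 -0.66 -0.46  0.65  0.03 -1.71  1.07 -0.52  0.88
 -1.11  0.68 -0.95  1.08]
```

```bash
sed -i 's/^BOX=.*/BOX=np.array([.495,.011,0]); BYAW=-16.8/' h.py; python3 -c "
from h import *
cover_report()
cover_plan([-.042,0,.150],15)"
```

```text
cover in box mm: o [ 47.4   6.3 203.3] tip [-23.7   6.3 186.6] edge [118.    6.2 222. ] yaw -0.06 pitch(tongue low+) 14.79 roll 0.09 F [ 0.1 -0.5 -2.2]
tcp [0.52031347 0.00335741 0.1766212 ]
rows 2 dist 41.26184618780625 turn [-0.2115386  -0.07689076 -0.05621222]
-0.002 -0.001 -0.000 -3.2 -13.5 15.2 ; -0.002 -0.001 -0.000 -3.1 -13.6 15.2 ;
```

Emit:
{"api": "servo_tool", "payload": {"targets": "-0.002 0 0 -3 -13 14 5; -0.002 0 0 -3 -13 12 5; 0 0 0 0 0 0 5; 0 0 0 0 0 0 5"}}

```text
time: 12.83
tool_pos: [0.5234, -0.0015, 0.1847]
tcp_rot: [2.35, 1.728, 0.237]
wrist_force: [0.8, -0.1, -1.5]
width: 0.146
```

```bash
python3 -c "
from h import *
cover_report()
cover_plan([-.050,0,.125],15)"
```

```text
cover in box mm: o [ 33.5  -3.7 175.1] tip [-37.4  -3.  157.6] edge [103.8  -4.4 194.5] yaw -0.55 pitch(tongue low+) 15.39 roll 0.15 F [ 0.8 -0.1 -1.5]
tcp [0.51265492 0.00566967 0.1516212 ]
rows 1 dist 35.54008230980514 turn [ 0.39359857 -0.01121027 -0.53484912]
0.007 -0.000 -0.009 3.5 -20.8 28.6 ;
```

Emit:
{"api": "servo_tool", "payload": {"targets": "0.003 0 -0.004 2 -8 11 5; 0.002 0 -0.003 1 -6 8 5; 0 0 0 0 -2 3 5; 0 0 0 0 0 0 5; 0 0 0 0 0 0 5"}}

```text
time: 13.25
tool_pos: [0.5179, 0.0027, 0.1607]
tcp_rot: [2.347, 1.733, 0.237]
wrist_force: [0.0, -0.9, -2.1]
width: 0.15
```

```bash
python3 -c "
from h import *
cover_report()
cover_plan([-.053,0,.1175],15)"
```

```text
cover in box mm: o [ 27.   -1.3 151.1] tip [-43.9  -0.9 133.6] edge [ 97.3  -1.7 170.4] yaw -0.34 pitch(tongue low+) 15.39 roll 0.12 F [ 0.  -0.9 -2.1]
tcp [0.50978296 0.00653676 0.1441212 ]
rows 1 dist 18.857930964856905 turn [ 0.38638755 -0.0379485  -0.32607415]
0.007 -0.001 -0.006 1.2 -13.0 13.6 ;
```

Emit:
{"api": "servo_tool", "payload": {"targets": "0.003 0 -0.003 1 -6 6 5; 0.003 0 -0.003 0 -4 5 5; 0 0 0 0 0 2 5; 0 0 0 0 0 0 5; 0 0 0 0 0 0 5"}}

```text
time: 13.67
tool_pos: [0.5125, 0.0063, 0.1447]
tcp_rot: [2.344, 1.745, 0.232]
wrist_force: [-0.5, 0.2, -3.1]
width: 0.146
```

```bash
python3 -c "
from h import *
cover_report()
c=snap('side','side11')
o=np.array([195,150])
cv2.imwrite('pics/a11.png',cv2.resize(c['image'][o[1]:o[1]+80,o[0]:o[0]+110],(770,560),interpolation=cv2.INTER_CUBIC)[:,:,::-1])
cover_report()
O,Rc=cover_now()
for q in [(-.073,-.035,.002),(.073,-.056,.004),(-.061,-.056,.004)]:
  p=BOX+boxM().apply(O+Rc.apply(q)); print(q,(proj(c,p)-o+.5)*7)
for q in [(-.063,-.039,.122),(-.063,-.039,.112),(-.063,-.039,.127)]:
  p=BOX+boxM().apply(q); print('lip',q,(proj(c,p)-o+.5)*7)
cover_plan([-.053,0,.117],15)"
```

```text
cover in box mm: o [ 20.7   0.6 135. ] tip [-50.3   0.5 118. ] edge [ 91.2   0.7 154. ] yaw 0.11 pitch(tongue low+) 15.07 roll 0.04 F [-0.5  0.2 -3.1]
cover in box mm: o [ 20.7   0.6 135. ] tip [-50.3   0.4 118. ] edge [ 91.2   0.7 154. ] yaw 0.11 pitch(tongue low+) 15.07 roll 0.04 F [ 0.3  0.6 -2.1]
(-0.073, -0.035, 0.002) [191.25848116 427.75322625]
(0.073, -0.056, 0.004) [645.15251215 371.0073837 ]
(-0.061, -0.056, 0.004) [215.89878406 450.42979875]
lip (-0.063, -0.039, 0.122) [147.22967648 421.77125675]
lip (-0.063, -0.039, 0.112) [148.70992738 449.56500571]
lip (-0.063, -0.039, 0.127) [146.48401803 407.7704924 ]
tcp [0.50978296 0.00653676 0.1436212 ]
rows 1 dist 2.9383670951572904 turn [ 0.07315848 -0.07070396  0.10420135]
0.001 -0.001 0.002 -0.6 -2.9 0.3 ;
```

View pics/a11.png

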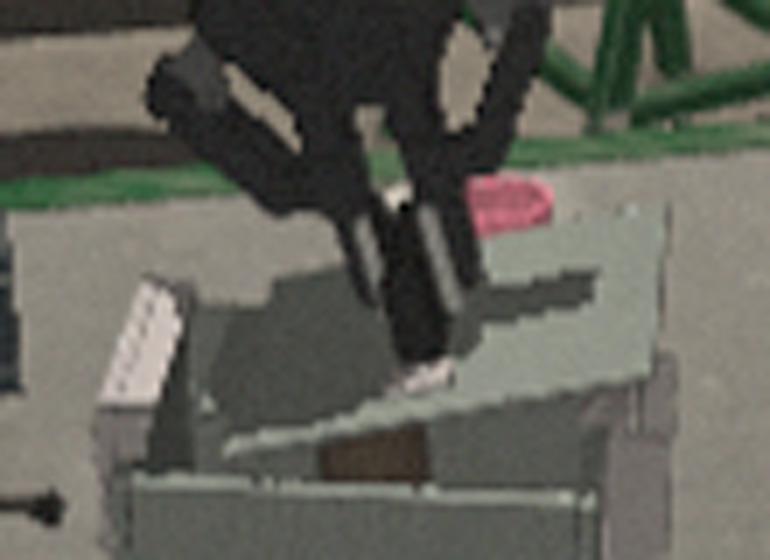

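```bash
python3 -c "
from h import *
cover_plan([-.074,0,.1165],15,n=4)"
```

```text
tcp [0.48967925 0.01260643 0.1431212 ]
rows 4 dist 23.735330555057285 turn [ 0.07315848 -0.07070396  0.10420135]
0.000 -0.000 0.000 -0.1 -5.8 -1.2 ; 0.000 -0.000 0.000 -0.1 -5.8 -1.2 ; 0.000 -0.000 0.000 -0.1 -5.8 -1.2 ; 0.000 -0.000 0.000 -0.1 -5.8 -1.2 ;
```

Emit:
{"api": "servo_tool", "payload": {"targets": "0 0 0 0 -6 -1.5 5; 0 0 0 0 -5 -1.5 5; 0 0 0 0 0 0 5; 0 0 0 0 0 0 5"}}

```text
time: 14.05
tool_pos: [0.5009, 0.0099, 0.1454]
tcp_rot: [2.344, 1.744, 0.233]
wrist_force: [-0.1, 0.2, -2.7]
width: 0.145
```

```bash
python3 -c "
from h import *
cover_report()
cover_plan([-.074,0,.1165],15,n=3)"
```

```text
cover in box mm: o [  8.6   0.7 135.7] tip [-62.4   0.6 118.6] edge [ 79.    0.8 154.8] yaw 0.10 pitch(tongue low+) 15.13 roll 0.06 F [-0.1  0.2 -2.7]
tcp [0.48967925 0.01260643 0.1431212 ]
rows 3 dist 11.763080198657047 turn [ 0.12684471 -0.08644821  0.09302951]
0.001 -0.001 0.001 -0.2 -3.9 -0.3 ; 0.001 -0.001 0.001 -0.2 -3.9 -0.3 ; 0.001 -0.001 0.001 -0.2 -3.9 -0.3 ;
```

Emit:
{"api": "servo_tool", "payload": {"targets": "0 0 0 0 -2 2 5; 0 0 0 0 -3 0.5 5; 0 0 0 0 -3 -0.5 5; 0 0 0 0 0 0 5; 0 0 0 0 0 0 5"}}

```text
time: 14.47
tool_pos: [0.4934, 0.0123, 0.1415]
tcp_rot: [2.343, 1.743, 0.234]
wrist_force: [-0.1, 0.1, -2.1]
width: 0.147
```

```bash
python3 -c "
from h import *
cover_report()
cover_plan([-.076,0,.1160],15,n=3)
c=snap('side','side12')
o=np.array([195,150])
cv2.imwrite('pics/a12.png',cv2.resize(c['image'][o[1]:o[1]+80,o[0]:o[0]+110],(770,560),interpolation=cv2.INTER_CUBIC)[:,:,::-1])"
```

```text
cover in box mm: o [  0.8   0.8 131.9] tip [-70.2   0.6 114.7] edge [ 71.2   0.9 151. ] yaw 0.10 pitch(tongue low+) 15.20 roll 0.08 F [-0.1  0.1 -2.1]
tcp [0.48776461 0.01318449 0.1426212 ]
rows 3 dist 5.835732249781516 turn [ 0.19949021 -0.1102871   0.0934094 ]
0.001 -0.001 0.001 -0.2 -1.7 -0.8 ; 0.001 -0.001 0.001 -0.2 -1.7 -0.8 ; 0.001 -0.001 0.001 -0.2 -1.7 -0.8 ;
```

View pics/a12.png

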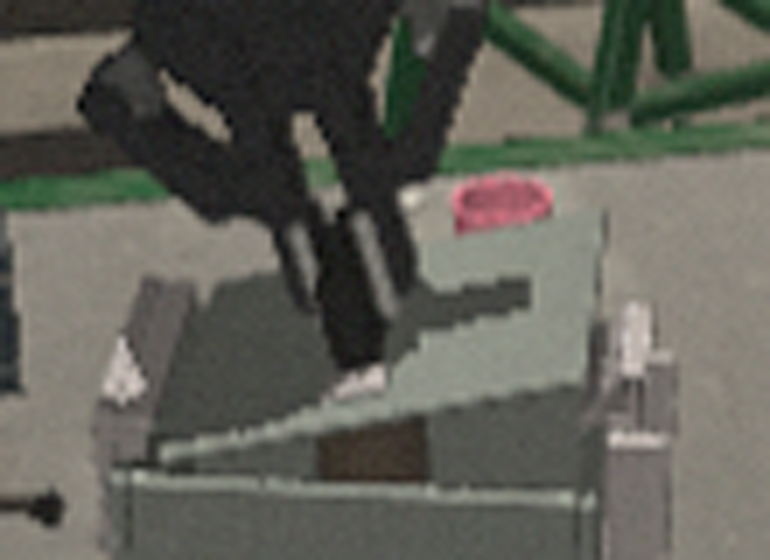

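Emit:
{"api": "servo_tool", "payload": {"targets": "0 0 0 0 -2 -1 5; 0 0 0 0 -2 -0.5 5; 0 0 0 0 -2 -0.5 5; 0 0 0 0 0 0 5"}}

```text
time: 14.85
tool_pos: [0.4898, 0.0136, 0.1435]
tcp_rot: [2.338, 1.741, 0.241]
wrist_force: [-0.3, 0.4, -2.5]
width: 0.138
```

```bash
python3 -c "
from h import *
cover_report()"
```

```text
cover in box mm: o [ -3.1   1.  133.9] tip [-73.9   0.9 116.2] edge [ 67.3   1.2 153.5] yaw 0.14 pitch(tongue low+) 15.58 roll 0.11 F [-0.3  0.4 -2.5]
```

Emit:
{"api": "servo_tool", "payload": {"targets": "0 0 0 0 -2 0 5; 0 0 0 0 -2 0 5; 0 0 0 0 -1 0 5"}}

```text
time: 15.1
tool_pos: [0.4892, 0.0141, 0.1449]
tcp_rot: [2.33, 1.738, 0.25]
wrist_force: [4.1, -2.0, -6.3]
width: 0.143
```

```bash
python3 -c "
from h import *
cover_report()
c=snap('side','side13')
o=np.array([195,150])
cv2.imwrite('pics/a13.png',cv2.resize(c['image'][o[1]:o[1]+80,o[0]:o[0]+110],(770,560),interpolation=cv2.INTER_CUBIC)[:,:,::-1])"
```

```text
cover in box mm: o [ -3.6   1.3 135.3] tip [-74.3   1.1 116.8] edge [ 66.5   1.6 155.6] yaw 0.22 pitch(tongue low+) 16.18 roll 0.15 F [ 4.1 -2.  -6.3]
```

View pics/a13.png

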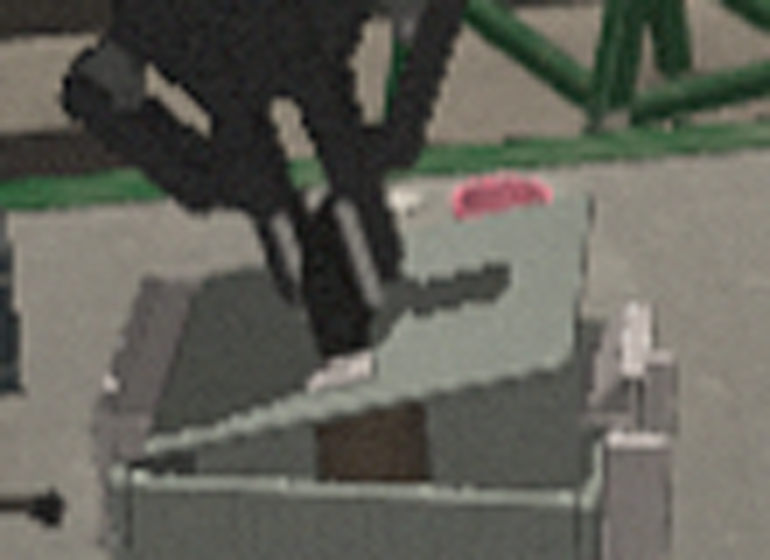

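```bash
python3 -c "
from h import *
cover_plan([-.074,0.001,.1150],10,n=4)"
```

```text
tcp [0.49194012 0.01296842 0.13555478]
rows 4 dist 9.763147601955534 turn [ 6.18780142 -0.20754169  0.21884804]
0.027 -0.001 0.001 -0.1 0.1 2.4 ; 0.027 -0.001 0.001 -0.1 0.1 2.4 ; 0.027 -0.001 0.001 -0.1 0.2 2.4 ; 0.027 -0.001 0.001 -0.1 0.3 2.4 ;
```

Emit:
{"api": "servo_tool", "payload": {"targets": "0.01 0 0 0 0 2.5 5; 0.025 0 0 0 0 2.4 5; 0.03 0 0 0 0 2.4 5; 0.03 0 0 0 0 2.4 5; 0 0 0 0 0 0 5"}}

```text
time: 15.57
tool_pos: [0.4922, 0.0136, 0.1359]
tcp_rot: [2.4, 1.792, 0.166]
wrist_force: [-0.5, 0.3, -2.9]
width: 0.143
```

```bash
python3 -c "
from h import *
cover_report()
cover_plan([-.074,0.001,.1145],6,n=4)"
```

```text
cover in box mm: o [ -1.7   1.8 126.1] tip [-73.8   1.4 115. ] edge [ 70.2   2.1 139.2] yaw 0.27 pitch(tongue low+) 10.31 roll 0.20 F [-0.5  0.3 -2.9]
tcp [0.49314834 0.01260363 0.13008675]
rows 4 dist 6.008333919183459 turn [ 4.31068565 -0.24335222  0.27360113]
0.019 -0.001 0.001 -0.2 0.0 1.5 ; 0.019 -0.001 0.001 -0.2 0.1 1.5 ; 0.019 -0.001 0.001 -0.2 0.1 1.5 ; 0.019 -0.001 0.001 -0.2 0.1 1.5 ;
```

Emit:
{"api": "servo_tool", "payload": {"targets": "0.02 -0.001 0.001 -0.3 -0.5 1.5 5; 0.02 -0.001 0.001 -0.3 -0.5 1.5 5; 0.02 -0.001 0.001 -0.3 0 1.5 5; 0.02 -0.001 0.001 -0.2 0 1.5 5; 0 0 0 0 0 0 5"}}

```text
time: 15.98
tool_pos: [0.4931, 0.0129, 0.1292]
tcp_rot: [2.463, 1.828, 0.085]
wrist_force: [1.7, -0.7, -1.8]
width: 0.141
```

```bash
python3 -c "
from h import *
cover_report()
c=snap('side','side14')
o=np.array([195,150])
cv2.imwrite('pics/a14.png',cv2.resize(c['image'][o[1]:o[1]+80,o[0]:o[0]+110],(770,560),interpolation=cv2.INTER_CUBIC)[:,:,::-1])"
```

```text
cover in box mm: o [ -1.5   1.3 119.2] tip [-74.3   1.3 114.6] edge [ 71.2   1.2 125.9] yaw -0.04 pitch(tongue low+) 5.24 roll 0.08 F [ 1.7 -0.7 -1.8]
```

View pics/a14.png

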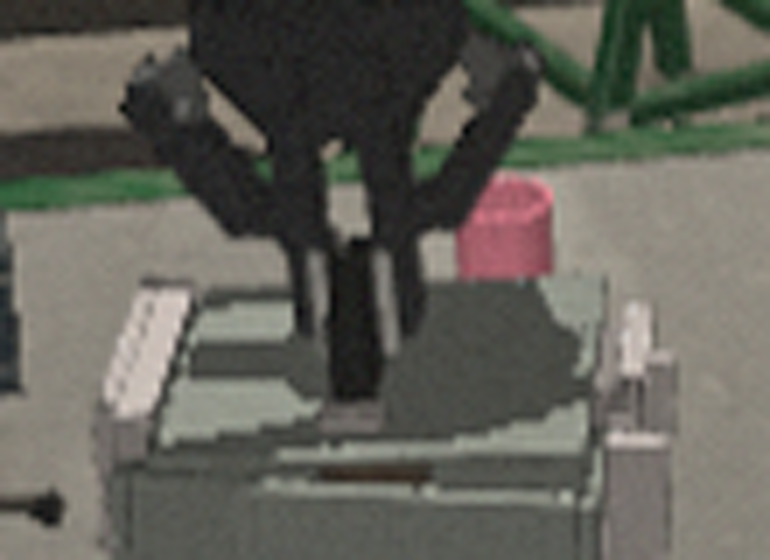

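Emit:
{"api": "servo_tool", "payload": {"targets": "0.02 0 0 0 0 1.5 5; 0.02 0 0 0 0 2 5; 0.02 0 0 0 0 2 5"}}

```text
time: 16.28
tool_pos: [0.4937, 0.013, 0.1254]
tcp_rot: [2.502, 1.86, 0.031]
wrist_force: [3.7, -1.3, -6.0]
width: 0.139
```

```bash
python3 -c "
from h import *
cover_report();print(bot.read_state()['torque'])"
```

```text
cover in box mm: o [ -1.5   1.5 115.4] tip [-74.6   1.5 115.2] edge [ 71.4   1.6 117.6] yaw 0.05 pitch(tongue low+) 1.75 roll 0.10 F [ 3.7 -1.3 -6. ]
[-0.20260074 -0.60082281  0.00857122]
```

```bash
python3 -c "
from h import *
c=snap('side','side15')
o=np.array([195,150])
cv2.imwrite('pics/a15.png',cv2.resize(c['image'][o[1]:o[1]+80,o[0]:o[0]+110],(770,560),interpolation=cv2.INTER_CUBIC)[:,:,::-1])
cover_report()"
```

```text
cover in box mm: o [ -1.4   1.5 114.8] tip [-74.5   1.5 114.7] edge [ 71.5   1.6 116.9] yaw 0.03 pitch(tongue low+) 1.66 roll 0.10 F [0.7 0.5 1. ]
```

View pics/a15.png

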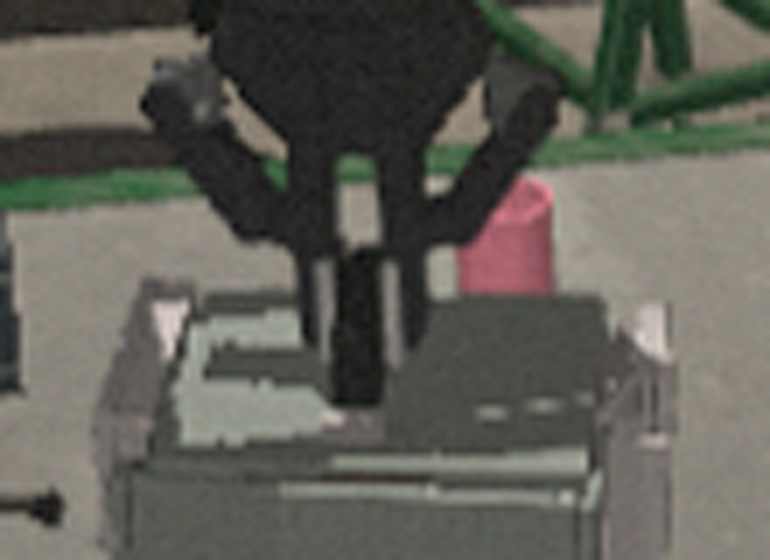

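Emit:
{"api": "servo_tool", "payload": {"targets": "0.02 0 0 0 0 2 5; 0.02 0 0 0 0 2.5 5; 0.015 0 0 0 0 2.5 5"}}

```text
time: 16.58
tool_pos: [0.4941, 0.0131, 0.1222]
tcp_rot: [-2.5, -1.859, 0.027]
wrist_force: [-15.0, 1.3, 30.5]
width: 0.144
```

```bash
python3 -c "
from h import *
c=snap('side','side16')
o=np.array([195,150])
cv2.imwrite('pics/a16.png',cv2.resize(c['image'][o[1]:o[1]+80,o[0]:o[0]+110],(770,560),interpolation=cv2.INTER_CUBIC)[:,:,::-1])
cover_report()"
```

```text
cover in box mm: o [ -1.    2.  112.7] tip [-73.9   1.9 117. ] edge [ 72.    2.1 110.5] yaw 0.05 pitch(tongue low+) -1.77 roll 0.12 F [-10.3   1.4  22.8]
```

View pics/a16.png

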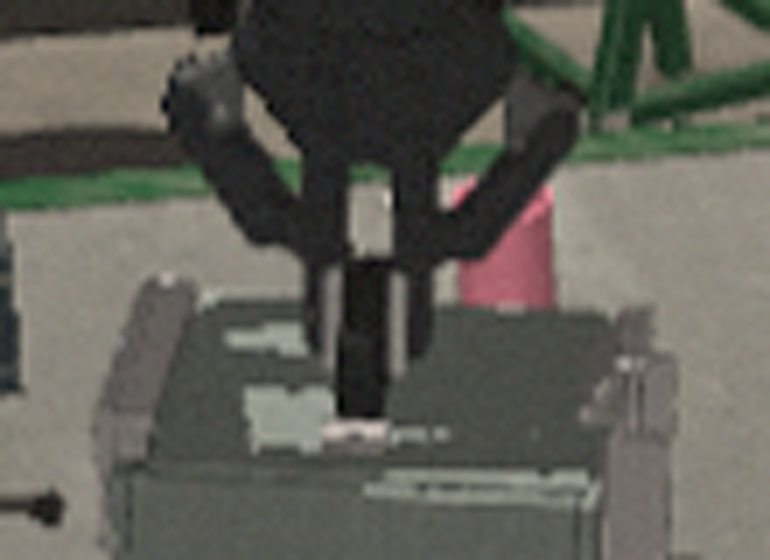

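Emit:
{"api": "servo_tool", "payload": {"targets": "-0.005 0 0 0 0 0 5; 0 0 0 0 0 0 25; 0 0 0 0 0 0 40; 0 0 0 0 0 0 40; 0 0 0 0 0 0 40; 0 0 0 0 0 0 40"}}

```text
time: 17.13
tool_pos: [0.4936, 0.0133, 0.1223]
tcp_rot: [-2.499, -1.856, 0.029]
wrist_force: [-0.3, -0.5, -0.7]
width: 0.47
```

```bash
python3 -c "
from h import *
cover_report(); plan([.493,.013,.20],-16.8)"
```

```text
cover in box mm: o [ -2.3   1.8 112.4] tip [-75.2   1.8 116.8] edge [ 70.6   1.8 109.9] yaw -0.01 pitch(tongue low+) -1.95 roll 0.11 F [-0.3 -0.5 -0.7]
rows 2 dist 77.65461779430777 turn [-1.9504185  -0.10896276 -0.00776408]
-0.017 -0.001 -0.000 -0.1 -1.6 -38.8 ; -0.017 -0.001 -0.000 -0.2 -0.9 -38.8 ;
```

Emit:
{"api": "servo_tool", "payload": {"targets": "-0.017 0 0 0 0 -20 40; -0.017 0 0 0 0 -30 40; 0 0 0 0 0 -38 40; 0 0 0 40 0 -38 40; 0 0 0 40 0 -20 40; 0 0 0 40 0 0 40; 0 0 0 40 0 0 40; 0 0 0 40 0 0 40"}}

```text
time: 17.8
tool_pos: [0.5478, 0.195, 0.2614]
tcp_rot: [-2.528, -1.853, 0.012]
wrist_force: [0.9, -0.8, 0.1]
width: 0.467
```

```bash
python3 -c "
from h import *
import pickle
c=snap('side','side17');t=snap('top','top17');pickle.dump((c,t),open('p17.pkl','wb'))
o=np.array([195,160])
cv2.imwrite('pics/a17.png',cv2.resize(c['image'][o[1]:o[1]+110,o[0]:o[0]+110],(600,600),interpolation=cv2.INTER_CUBIC)[:,:,::-1])"
```

```text
(no output)
```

View pics/a17.png

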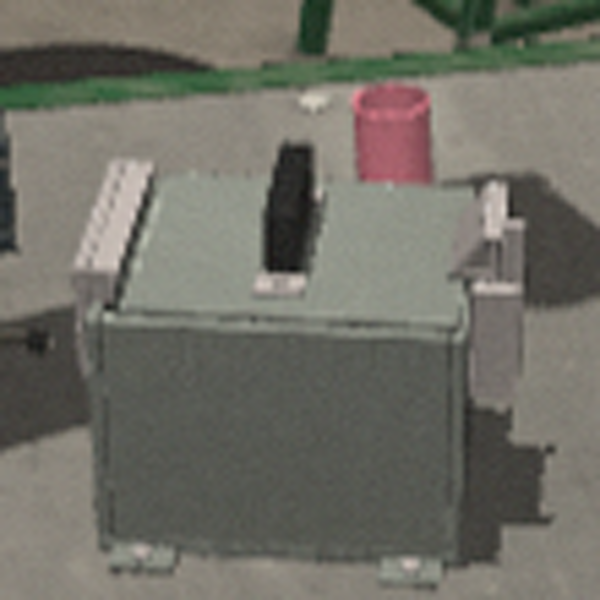

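View pics/top17.png

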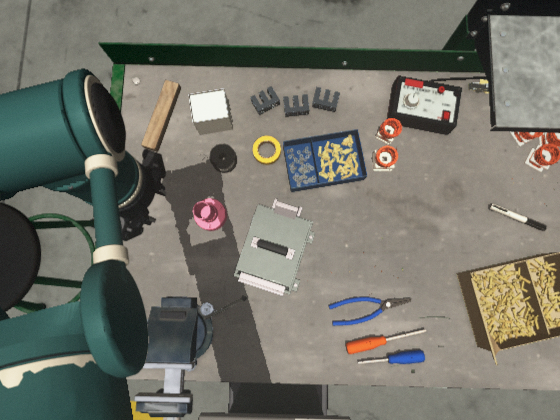

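```bash
python3 -c "
from h import *
import pickle
c,t=pickle.load(open('p17.pkl','rb'));t6=pickle.load(open('top6.pkl','rb'));s0=pickle.load(open('side0.pkl','rb'))
f=lambda im,x,y,w,h:cv2.resize(im[y:y+h,x:x+w],(380,int(380*h/w)),interpolation=cv2.INTER_CUBIC)
A=np.hstack([f(t6['image'],262,192,60,45),f(t['image'],262,192,60,45)]);B=np.hstack([f(s0['image'],260,180,60,45),f(c['image'],260,180,60,45)])
cv2.imwrite('pics/cmp.png',np.vstack([A,B])[:,:,::-1])
g=t['image'][225:265,245:305].max(2)<60; n,l,st,ce=cv2.connectedComponentsWithStats(g.astype(np.uint8))
i=1+np.argmax(st[1:,4]); u=ce[i]+[245,225]; p=onz(t,u,.148); print(u,p,boxM().inv().apply(p-BOX)*1000)
for q in t6,t:
  m=q['image'].astype(int)
"
```

```text
[269.         249.36363636] [0.48926048 0.01675802 0.148     ] [ -7.15880353   3.8533581  148.        ]
```

View pics/cmp.png

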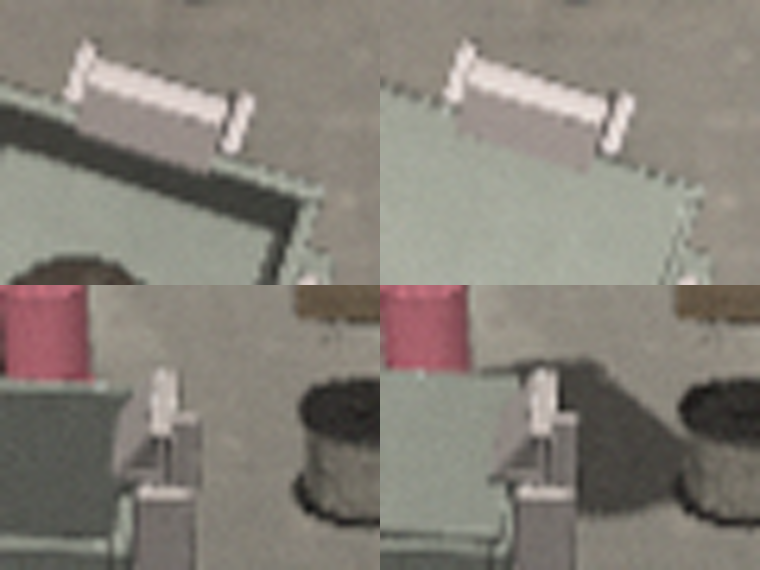

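```bash
python3 -c "
from h import *
print(bot.read_state()['time'],bot.read_state()['wrist_force']); print(finish_job())"
```

```text
17.9 [-0.74247793 -0.64567117  0.23649336]
the job is handed in; nothing more can be done
None
```

I stood the brown solenoid on the box floor, hooked the cover's tongue under the lip and swung the cover shut until the catch snapped over it. I then let go, backed the arm away and handed the job in at about 17.9 s; no verdict was reported.

**Last checks:**
- **Solenoid:** before the cover went on, the top view showed it upright about 3 mm from the box centre. It can't be seen now that the box is closed.
- **Cover and catch:** both views show the cover flat on the rim. The catch sits where it was before closing, now out over the plain edge.
- **Bystanders:** the reel, coils and pliers look unmoved in the top view. I did not measure them.

**Checks that disagreed:**
- **Handle position:** a rough colour mask put it 7 mm towards the robot and 4 mm sideways from the box centre; the limits are 6 mm and 8 mm. The mask also took in the bar's side faces. The arm's own pose at release put the cover about 2 mm off in x and in y, so I trusted that.
- **Side camera:** it read about 3.5 mm too far in x against the gripper, so I relied on the top camera.
- **Closing force:** the upward force at the wrist was 30.5 N as the cover bottomed out, within the limits.

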